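# Draw down a pressure-pot lid crisscross with a T-handle key

## Task

Tighten the four bolts of the paint pressure pot with the T-handle key lying beside it: in crisscross order (one bolt, then the one opposite, then the other two), first give every bolt about half of the turn it needs, then go through them crisscross again until each comes to its stop, so that the lid goes down evenly and never cocks. Work the bolts with the key only, not with the fingers, and leave the key standing seated on one of the bolts for the later re-check. Leave the yellow and green bottles and the yellow jar beside the pot as they stand.

Things in the scene. Friction and masses are not known exactly. Their poses are not given: they have to be found in the camera images.
- key: T-handle box spanner (the key), steel with blue bar ends, 132 mm long, 0.38 kg. Origin: centre of its open mouth; own z runs from the mouth to the T-bar. Hex socket: z 0 to 36 mm, 36 mm across flats outside, 26 inside, 20 mm deep, flats facing own +x, -x and every 60 degrees. It lies on the table with its +x side down, sloping 4 degrees down to the bar.
- key_shank (a point): point on the key's axis 62 mm from the mouth, about the middle of its straight shank (16 x 16 mm square, z 36 to 112 mm, flats facing own x and y), axes as the key's; 16 mm above the table while it lies.
- key_bar (a point): centre of the key's T-bar, 122 mm from the mouth, axes as the key's. The bar is 22 mm wide along own x, 110 mm long along own y and 20 mm thick along own z (z 112 to 132 mm).
- pot: grey paint pressure pot fixed on a square 165 mm base plate, flange 196 mm across; origin at the centre of the plate's underside, z up. Cannot be moved.
- lid: aluminium lid, 196 mm across, top face 136 mm above the table; origin: centre of its underside. Gauge and fittings up to 26 mm tall within 50 mm of its centre. Four hex bolts on a 73 mm radius at 45, 135, 225, 315 degrees in the pot's frame: bolts 1, 2, 3, 4 (1 faces 3, 2 faces 4). A bolt lowers its side 8 mm a turn: 1 rad ahead of its opposite tilts the lid 0.0087 rad.
- lid_set: the lid together with its four bolts, taken as one; same origin and axes as the lid within 2 mm
- bolt_1_seat (a point): foot of the hex head of bolt 1, on its axis, 3 mm above the lid's face: the key's mouth rests here when fully seated. The head is 24.5 mm across flats, 17 mm tall above this point, its top tapered; z up; the frame turns with the bolt, flats facing own +x, -x and every 60 degrees. The key fits in six positions with about 6 degrees of play either way.
- bolt_1 (a joint): angle of bolt 1, rad: starts about -1.7 (loose), grows as it turns clockwise seen from above, 0 = hard stop, fully tight. Turning takes about 0.3 N m all the way; it stays where it is left.
- bolt_2_seat (a point): foot of the hex head of bolt 2, on its axis, 3 mm above the lid's face: the key's mouth rests here when fully seated. The head is 24.5 mm across flats, 17 mm tall above this point, its top tapered; z up; the frame turns with the bolt, flats facing own +x, -x and every 60 degrees. The key fits in six positions with about 6 degrees of play either way.
- bolt_2 (a joint): angle of bolt 2, rad: starts about -1.7 (loose), grows as it turns clockwise seen from above, 0 = hard stop, fully tight. Turning takes about 0.3 N m all the way; it stays where it is left.
- bolt_3_seat (a point): foot of the hex head of bolt 3, on its axis, 3 mm above the lid's face: the key's mouth rests here when fully seated. The head is 24.5 mm across flats, 17 mm tall above this point, its top tapered; z up; the frame turns with the bolt, flats facing own +x, -x and every 60 degrees. The key fits in six positions with about 6 degrees of play either way.
- bolt_3 (a joint): angle of bolt 3, rad: starts about -1.7 (loose), grows as it turns clockwise seen from above, 0 = hard stop, fully tight. Turning takes about 0.3 N m all the way; it stays where it is left.
- bolt_4_seat (a point): foot of the hex head of bolt 4, on its axis, 3 mm above the lid's face: the key's mouth rests here when fully seated. The head is 24.5 mm across flats, 17 mm tall above this point, its top tapered; z up; the frame turns with the bolt, flats facing own +x, -x and every 60 degrees. The key fits in six positions with about 6 degrees of play either way.
- bolt_4 (a joint): angle of bolt 4, rad: starts about -1.7 (loose), grows as it turns clockwise seen from above, 0 = hard stop, fully tight. Turning takes about 0.3 N m all the way; it stays where it is left.
- dropper_06: yellow dropper bottle, 31 mm wide, 91 mm tall, bystander; origin at the centre of its underside
- dropper_08: green dropper bottle, 31 mm wide, 93 mm tall, bystander; origin at the centre of its underside
- yellow_jar: low glass jar with yellow colour, 52 mm wide, 44 mm tall, bystander; origin at the centre of its underside
Not all that is in view belongs to the job. There is more than one size of the key; the job needs the larger.

How it is judged:
By the outcome, as a careful person would: the job done as asked, in the order asked, and still so for the second after the job is handed in, with the robot touching nothing.
It also fails if it takes over 72 s, if anything falls off the work surface, if the arm or the gripper's body presses on something with over 40 N, if the wrist force passes 120 N, or if a joint passes its speed limit or range.

## Robot

A 6-joint arm with a two-finger parallel gripper is mounted at the origin on the work surface; the furniture and walls round the work are solid. World frame = base frame: x ahead of the robot, y to its left, z up, the work surface at z = 0. Lengths are in m, angles in rad, forces in N, time in s.
With the tool pointing down it reaches from about 0.3 to 0.875 m from the base axis. Payload 6.4 kg.
Tool frame: the origin (TCP) lies on the front face of the gripper's body, between the roots of the fingers; the fingertips stand 73 mm ahead of it and the grasp point (between the pads) lies ctrl.pinch_z ahead of it (ctrl.pinch_z is the distance from the TCP to the grasp point, in m); z points along the fingers, x is the direction in which the jaws open and shut, and the axes are right-handed (so a half turn about z gives the same grasp; the last joint's range is limited). The gripper opens to 85 mm and grips with 20 to 120 N. Pads are 22 mm wide; open, the fingers measure 114 mm over their backs; the gripper's body (76 mm by 85 mm) begins 54 mm behind the grasp point. The pads swing forward as they close: fully open they stand 13 mm farther back than shut.
Start: joints at [-1.531, 0.181, 1.607, -0, 1.354, -0.206], TCP at [0.14, -0.558, 0.304] pointing down, gripper open.
Joint ranges: [-2.99, 2.99], [-0.89, 2.07], [0.3, 2.58], [-1.14, 4.28], [0, 2.63], [-3.12, 3.12]. Speed limits (rad/s): [2.57, 2.57, 3.01, 3.14, 3.14, 3.14].

## Interface

Orientations are given as a unit quaternion [w, x, y, z].
In Python, from bench import ctrl gives the robot as it stands.
- The arm moves only by the tool move_arm, never from a script. Its argument "rows" is text: rows parted by semicolons, each of 7 numbers parted by spaces: the shift along the tool's x, y, z in cm, then the turn, a rotation vector about the tool's x, y, z in degrees, then the opening, from 0 (shut) to 1 (fully open). In form: x y z rx ry rz grip; .... A call has 1 to 20 rows; each row shifts and turns the commanded pose from where the row before left it, along the tool's axes as they then stand; what a row does not reach is not made up. A row lasts 1/10 s, in which the tool goes at most 50 mm and 8.59 degrees, less where a joint would pass 70% of its speed; a pose out of reach is approached as far as the arm can. A call with a gripper value outside its range is refused whole. The fingers move at their own pace and stop on an object; the grip force is fixed at half the most. Time passes only in rows, so rows that do not move let the fingers close. It gives the time, the measured TCP pose, the force and the opening at its end, in the units of the state.
- ctrl.get_obs(): the state, without advancing time (a new reading comes with each control period).
- ctrl.camera(name): name is "side" or "top"; returns a dict with "color" (400x640x3 uint8, blue, green, red), "fx", "fy", "cx", "cy" (pixels), "k1" (the pictures are not rectified: a ray, as slopes to the right and down, at radius r is drawn at 1 + k1 r^2 times it, then the intrinsics apply), "rvec" (rotation vector, rad) and "tvec" (3), from world to camera coordinates, as OpenCV has them. Camera axes: x right, y down, z forward; pixel columns grow to the right and rows downward; lengths in m; the calibration is good to about 2 mm. A picture is of the moment at which its call begins. There is no depth.
- ctrl.hand_in(): hands the job in, once; it reports no verdict.
Trained networks look in the newest picture that a camera, given by its name, has taken for a name from the list of things; names that differ only in an ending like _2 or _b are one class to them, and where a whole thing is asked for, a point or a joint stands for the part that bears it (a point fixed in the world has none). Each returns a list of dicts, best first, with "confidence" (0 to 1); they miss things now and then, are a little off and sometimes report something else, mostly with a low value. They report only what shows in the picture. A call takes as long as a camera call. They do not tell look-alikes from the thing itself.
- ctrl.look_for(camera, query): "bbox" ([left, top, right, bottom] in pixels, round what is visible of it).
- ctrl.trace(camera, query): "region" (400x640 bool, what is visible of it) and "bbox" ([left, top, right, bottom] in pixels, round what is visible of it).
The state is a dict: "time_s": time; "q": joint angles; "dq": joint speeds; "joint_efforts": joint torques, N m; "eef_pos": TCP position; "eef_rot": TCP orientation; "wrist_force": force on the tool from outside, world axes, zero at the start; "torque": the same for the moment, N m; "opening": opening from 0.0 (shut) to 1.0 (fully open).
Only numpy, scipy, OpenCV 4.12 (cv2) and the standard library are available. Lean on these libraries where they do the work, as an engineer would, in place of code of your own. Each camera call takes 0.05 s, during which the arm holds its last target.

## Working session

There is one attempt and no reset: what is moved stays moved. The work goes in short steps, Python scripts to look and compute and a tool call to move; the robot and the scene stay as the last step left them, time stands still between calls to the robot, and variables do not carry over. Pictures are saved under pics/ and viewed, and the job is handed in when it is done.

Besides the shell and the picture viewer there is one more tool, called after ">>>" by a JSON object that holds its "fn" and its "kwargs", one argument or row to a line. move_arm: Moves the arm, as the interface text tells. Its arguments: {"type":"object","properties":{"rows":{"type":"string"}},"required":["rows"]}

```bash
ls; mkdir -p pics; python3 - <<'E'
from bench import ctrl
import cv2
print(ctrl.get_obs(), ctrl.pinch_z)
for n in ("side","top"):
    c=ctrl.camera(n); cv2.imwrite(f"pics/{n}0.png",c["color"]); print({k:v for k,v in c.items() if k!="color"})
    for q in ("key","pot","lid","bolt_1","bolt_1_seat","key_bar","dropper_06","dropper_08","yellow_jar"):
        print(n,q,[(r["bbox"],round(r["confidence"],2)) for r in ctrl.look_for(n,q)])
E
```

```text
pics
{'time_s': 0.0, 'q': array([-1.53131220e+00,  1.81540815e-01,  1.60801140e+00, -3.93375182e-06,
        1.35375804e+00, -2.06285274e-01]), 'dq': array([-0.00030942,  0.0004298 ,  0.0015256 , -0.00128058,  0.00058744,
        0.00168911]), 'joint_efforts': array([ 2.16635832e-03, -4.44862068e+01, -3.51333869e+01, -1.59831379e-04,
        9.13760072e-03, -1.01858021e-05]), 'eef_pos': array([ 0.13990638, -0.55728733,  0.30298251]), 'eef_rot': array([-6.54500183e-04,  7.88448662e-01, -6.15099968e-01, -5.56031682e-04]), 'wrist_force': array([0.42522022, 0.72970701, 0.57890967]), 'torque': array([-0.00232727,  0.06060035, -0.0165022 ]), 'opening': 0.994596183860058} 0.0539
{'fx': 437.63882701437797, 'fy': 437.63882701437797, 'cx': 319.05431666161655, 'cy': 206.48463379543847, 'k1': 0.004627982091336078, 'rvec': array([ 1.99904052, -0.02344092, -0.02214336]), 'tvec': array([-0.44309525,  0.13465911,  1.38802214])}
side key [([295.2, 196.1, 336.9, 216.8], 0.68), ([256.8, 199.6, 280.3, 222.8], 0.58)]
side pot [([331.7, 194.6, 400.2, 263.0], 0.74)]
side lid [([332.5, 194.3, 400.6, 228.5],
[... 983 characters left out ...]
6.5, 99.5, 381.2, 182.2], 0.94)]
top lid [([306.7, 103.4, 385.7, 176.4], 0.69), ([314.1, 146.7, 332.1, 159.3], 0.32)]
top bolt_1 [([362.2, 117.1, 378.4, 131.5], 0.68), ([353.8, 153.6, 369.6, 169.6], 0.63), ([314.5, 143.9, 330.8, 160.7], 0.57), ([323.6, 108.5, 337.4, 123.2], 0.5)]
top bolt_1_seat [([326.9, 103.3, 338.2, 122.8], 0.68)]
top key_bar [([209.0, 179.6, 262.0, 229.4], 0.93), ([210.8, 250.8, 251.7, 287.6], 0.66), ([424.6, 208.7, 446.5, 231.9], 0.28)]
top dropper_06 [([409.2, 187.2, 426.5, 197.7], 0.69), ([420.6, 137.4, 433.6, 152.3], 0.66)]
top dropper_08 [([409.2, 187.2, 426.5, 197.7], 0.69), ([420.6, 137.4, 433.6, 152.3], 0.66)]
top yellow_jar [([424.5, 209.9, 447.8, 229.6], 0.85)]
```

```bash
python3 - <<'E'
import cv2
a=cv2.imread("pics/top0.png"); cv2.imwrite("pics/top0z.png",cv2.resize(a[80:300,190:460],None,fx=2.9,fy=2.7,interpolation=cv2.INTER_CUBIC))
a=cv2.imread("pics/side0.png"); cv2.imwrite("pics/side0z.png",cv2.resize(a[170:320,240:440],None,fx=4,fy=4,interpolation=cv2.INTER_CUBIC))
E
```

```text
(no output)
```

View pics/top0.png

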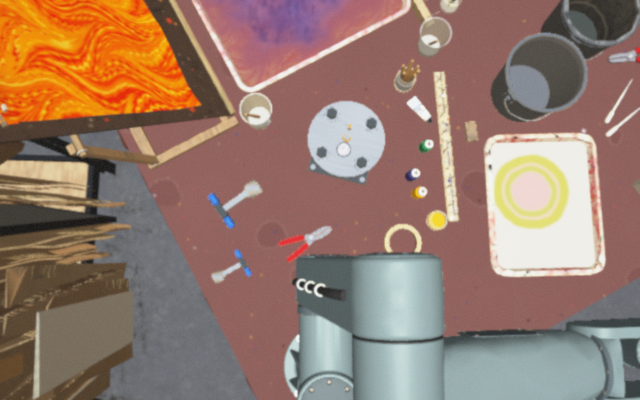

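View pics/top0z.png

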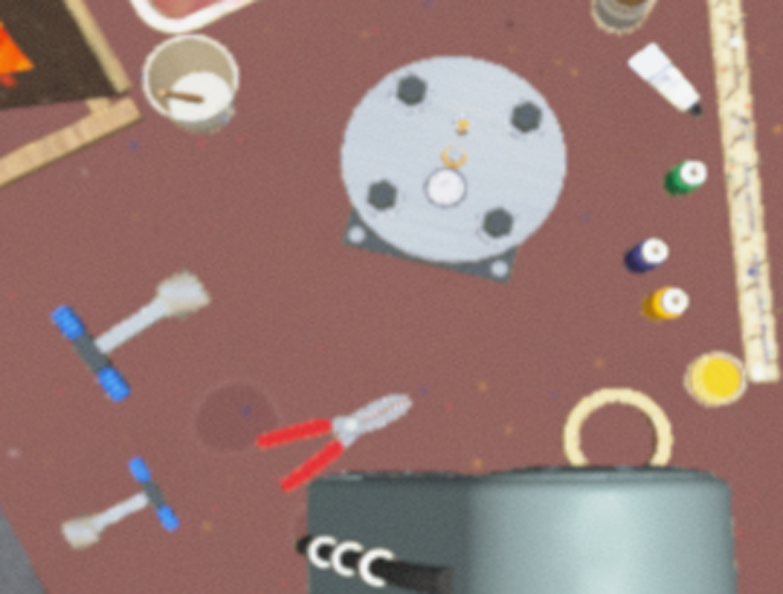

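View pics/side0z.png

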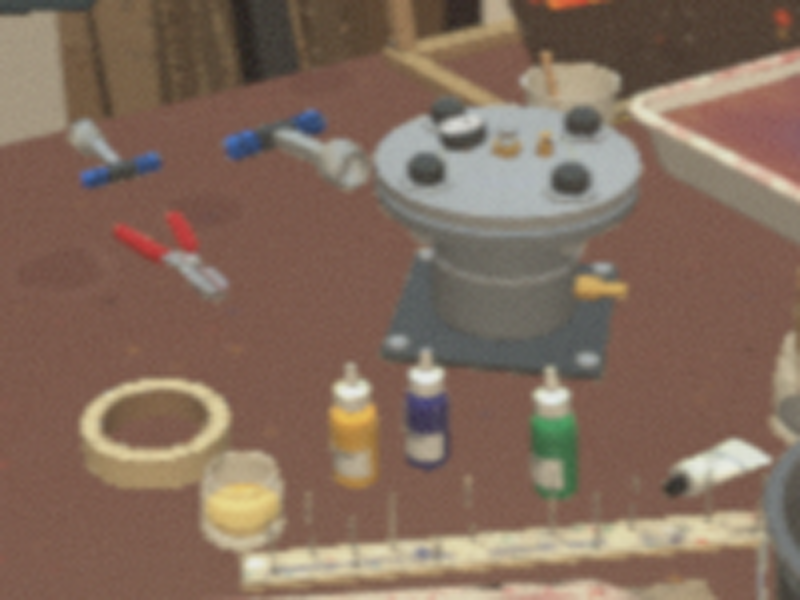

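View pics/side0.png

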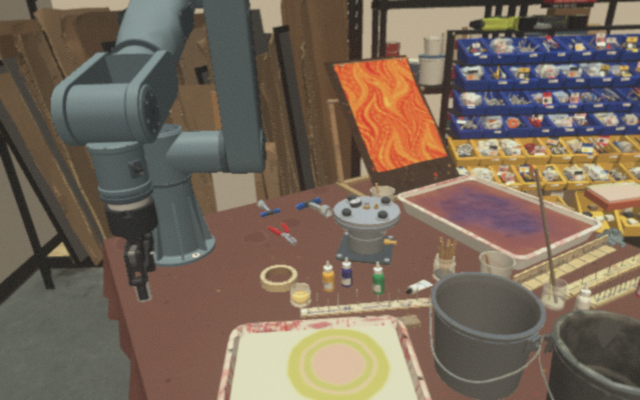

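```bash
cat > h.py <<'E'
import numpy as np, cv2
from scipy.optimize import least_squares
from scipy.spatial.transform import Rotation as R
CAM={"side":dict(f=437.63882701437797,cx=319.05431666161655,cy=206.48463379543847,k1=0.004627982091336078,rvec=np.array([1.99904052,-0.02344092,-0.02214336]),tvec=np.array([-0.44309525,0.13465911,1.38802214])),
"top":dict(f=509.92054837787873,cx=325.3893189205386,cy=201.9294245451925,k1=0.03107337896558562,rvec=np.array([2.20335222,-2.1479685,0.13230193]),tvec=np.array([4.63451372e-04,4.32847222e-01,1.36346379e+00]))}
def proj(n,P):
    c=CAM[n]; P=np.atleast_2d(P); K=np.array([[c['f'],0,c['cx']],[0,c['f'],c['cy']],[0,0,1.]])
    return cv2.projectPoints(P.astype(float),c['rvec'],c['tvec'],K,np.array([c['k1'],0,0,0.]))[0].reshape(-1,2)
def ray(n,uv):
    c=CAM[n]; K=np.array([[c['f'],0,c['cx']],[0,c['f'],c['cy']],[0,0,1.]])
    p=cv2.undistortPoints(np.array(uv,float).reshape(-1,1,2),K,np.array([c['k1'],0,0,0.])).reshape(-1,2)
    Rm=cv2.Rodrigues(c['rvec'])[0]; o=-Rm.T@c['tvec']
    d=np.c_[p,np.ones(len(p))]@Rm
    return o,d
def unproj(n,uv,z):
    o,d=ray(n,uv); s=(z-o[2])/d[:,2]; return o+d*s[:,None]
def tri(uvt,uvs):
    A=[];b=[]
    for n,uv in (("top",uvt),("side",uvs)):
        o,d=ray(n,[uv]); d=d[0]/np.linalg.norm(d[0]); M=np.eye(3)-np.outer(d,d); A.append(M);b.append(M@o)
    return np.linalg.lstsq(np.vstack(A),np.hstack(b),rcond=None)[0]
E
python3 - <<'E'
from h import *
np.set_printoptions(precision=4,suppress=True)
for n in CAM: print(n, ray(n,[[320,200]])[0])
c=lambda b:[(b[0]+b[2])/2,(b[1]+b[3])/2]
tb=[[362.2,117.1,378.4,131.5],[353.8,153.6,369.6,169.6],[314.5,143.9,330.8,160.7],[323.6,108.5,337.4,123.2]]
print(unproj("top",[c(b) for b in tb],0.151))
sb=[[379.8,196.5,391.9,207.2],[342.0,210.1,355.0,218.5],[375.3,210.0,387.7,222.7],[348.8,193.3,355.4,205.5]]
print(unproj("side",[c(b) for b in sb],0.151))
# key: zoom scaled px 2.9,2.7 offset 190,80 : bar ends, mouth
z=np.array([[70,322],[117,388],[195,290],[92,355]]); print(unproj("top",np.c_[190+z[:,0]/2.9,80+z[:,1]/2.7],0.015))
z=np.array([[235,143],[310,122],[345,165],[275,130]]); print(unproj("side",np.c_[240+z[:,0]/4,170+z[:,1]/4],0.015))
print(unproj("top",[[415,192],[427,145],[436,220]],0.02))
print(unproj("top",[[255,110]],0.05),unproj("top",[[310,245]],0.01))
E
```

```text
side [ 0.4535 -1.2096  0.6873]
top [0.288  0.0334 1.4008]
[[ 0.6178 -0.0942  0.151 ]
 [ 0.5224 -0.0743  0.151 ]
 [ 0.5432  0.0234  0.151 ]
 [ 0.6365  0.006   0.151 ]]
[[ 0.647  -0.0145  0.151 ]
 [ 0.5299 -0.0936  0.151 ]
 [ 0.6206 -0.1124  0.151 ]
 [ 0.5479  0.0104  0.151 ]]
[[0.4328 0.314  0.015 ]
 [0.3674 0.2673 0.015 ]
 [0.4685 0.1985 0.015 ]
 [0.4    0.292  0.015 ]]
[[0.3698 0.2742 0.015 ]
 [0.4398 0.3181 0.015 ]
 [0.4711 0.2197 0.015 ]
 [0.4067 0.3015 0.015 ]]
[[ 0.4667 -0.2329  0.02  ]
 [ 0.5984 -0.2652  0.02  ]
 [ 0.3915 -0.2906  0.02  ]]
[[0.6746 0.2083 0.05  ]] [[0.3153 0.0502 0.01  ]]
```

```bash
python3 - <<'E'
from bench import ctrl
from h import *
np.set_printoptions(precision=4,suppress=True)
acc={}
for n in ("top","side"):
    fr=[]
    for i in range(4): fr.append(ctrl.camera(n)["color"].astype(float))
    m=np.mean(fr,0); print(n,"noise",np.std(fr[0]-fr[1]))
    np.save(f"{n}_avg.npy",m)
    for q in ("lid_set","key","bolt_1"):
        r=ctrl.trace(n,q); print(n,q,[(x["bbox"],round(x["confidence"],2),int(x["region"].sum())) for x in r])
        for i,x in enumerate(r[:4]): np.save(f"m_{n}_{q}_{i}.npy",x["region"])
    roi=(slice(80,240),slice(190,400)) if n=="top" else (slice(170,270),slice(280,410))
    cv2.imwrite(f"pics/{n}_avg.png",cv2.resize(m[roi].astype(np.uint8),None,fx=3.8 if n=="top" else 6,fy=3.7 if n=="top" else 6,interpolation=cv2.INTER_LANCZOS4))
E
```

```text
top noise 2.243459335765335
top lid_set [([307.5, 100.3, 382.6, 174.8], 0.81, 4563), ([330.4, 106.0, 338.9, 123.7], 0.49, 130)]
top key [([210.3, 179.6, 264.4, 231.2], 0.85, 646), ([209.2, 248.9, 254.4, 284.8], 0.73, 399), ([315.4, 144.7, 330.1, 162.0], 0.42, 187)]
top bolt_1 [([323.7, 106.7, 336.0, 125.1], 0.61, 150), ([363.3, 116.0, 378.8, 130.5], 0.54, 176), ([313.4, 146.3, 331.0, 158.3], 0.5, 183), ([352.2, 155.7, 372.2, 169.0], 0.5, 202)]
side noise 2.3992301821594917
side lid_set [([334.9, 191.6, 399.4, 227.8], 0.59, 1755)]
side key [([295.6, 195.1, 335.2, 216.3], 0.6, 372), ([257.1, 203.3, 279.2, 220.3], 0.55, 136)]
side bolt_1 [([378.3, 195.8, 394.3, 208.8], 0.62, 80), ([344.0, 209.0, 356.1, 221.0], 0.62, 95)]
```

View pics/top_avg.png

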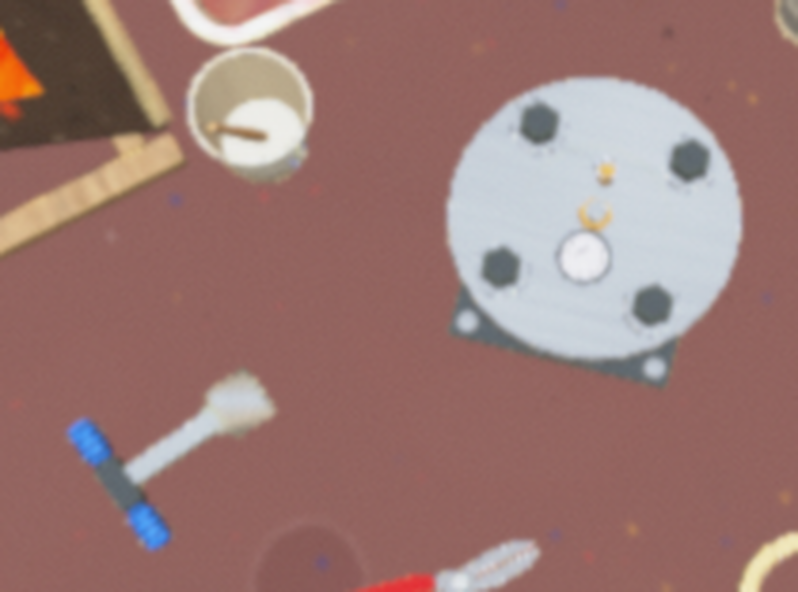

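View pics/side_avg.png

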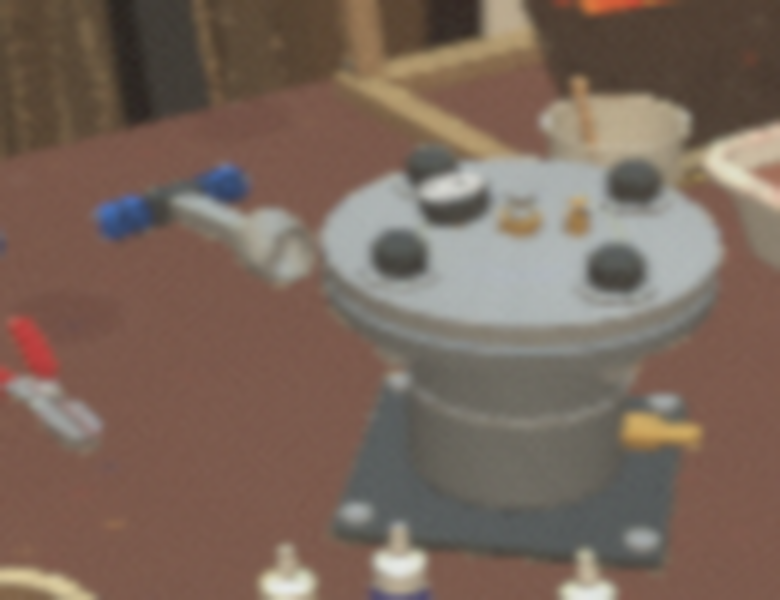

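```bash
cat > fit.py <<'E'
from h import *
SS=4
def render(n,polys3d,roi,sig):
    (r0,r1,c0,c1)=roi; m=np.zeros(((r1-r0)*SS,(c1-c0)*SS),np.uint8)
    for P in polys3d:
        uv=proj(n,P); p=(uv-[c0,r0]+0.5)*SS-0.5
        hull=cv2.convexHull(p.astype(np.float32))
        cv2.fillConvexPoly(m,np.round(hull*16).astype(np.int32),255,cv2.LINE_AA,4)
    m=m.astype(float)/255
    m=cv2.resize(m,(c1-c0,r1-r0),interpolation=cv2.INTER_AREA)
    return cv2.GaussianBlur(m,(0,0),sig) if sig>0 else m
def hexring(c,ax,ay,az,af,z,ang=0):
    r=af/np.sqrt(3); t=np.radians(30+60*np.arange(6))+ang
    return c+np.outer(r*np.cos(t),ax)+np.outer(r*np.sin(t),ay)+z*az
def bolt(x,y,a,z0=.139,h=.017,af=.0245,ch=0.004,top=.021):
    c=np.array([x,y,z0]);I=np.eye(3)
    return np.vstack([hexring(c,*I,af,0,a),hexring(c,*I,af,h-ch,a),hexring(c,*I,top,h,a)])
def keypolys(p,Rm):
    ax,ay,az=Rm.T
    box=lambda hx,hy,z0,z1:np.array([p+sx*hx*ax+sy*hy*ay+z*az for sx in(-1,1) for sy in(-1,1) for z in(z0,z1)])
    return [np.vstack([hexring(p,ax,ay,az,.036,0),hexring(p,ax,ay,az,.036,.036)]),box(.008,.008,.036,.112),box(.011,.055,.112,.132)]
E
cat > f1.py <<'E'
from fit import *
np.set_printoptions(precision=4,suppress=True)
im=np.load("top_avg.npy"); g=im.mean(2)
# bolts top
c=np.array([0.58,-0.035])
init=[(.6365,.006),(.5432,.0234),(.5224,-.0743),(.6178,-.0942)]
for sig in (0.7,1.0):
  out=[]
  for (x,y) in init:
    u=proj("top",[x,y,.15])[0].round().astype(int); roi=(u[1]-9,u[1]+10,u[0]-9,u[0]+10)
    G=g[roi[0]:roi[1],roi[2]:roi[3]]
    best=None
    for a0 in np.radians([0,10,20,30,40,50]):
        def f(p):
            m=render("top",[bolt(p[0]*.01+x,p[1]*.01+y,p[2])],roi,sig)
            A=np.c_[np.ones(m.size),m.ravel()]; s=np.linalg.lstsq(A,G.ravel(),rcond=None)[0]
            return A@s-G.ravel()
        r=least_squares(f,[0,0,a0],diff_step=2e-2,loss="soft_l1",f_scale=5)
        if best is None or r.cost<best.cost: best=r
    p=best.x; cs=[]
    for a in np.arange(0,60,10): cs.append(np.sum(np.clip(np.abs(f([p[0],p[1],np.radians(a)])),0,25)**2))
    out.append((x+p[0]*.01,y+p[1]*.01)); print(sig,out[-1],np.degrees(p[2])%60,best.cost,np.array(cs).round())
  o=np.array(out); print("c",o.mean(0),[np.hypot(*(q-o.mean(0))) for q in o],[np.degrees(np.arctan2(*(q-o.mean(0))[::-1])) for q in o])
E
python3 f1.py
```

```text
0.7 (np.float64(0.6365), np.float64(0.006)) 20.625000000000004 40491.503631244144 [128098. 126522. 127057. 128460. 129443. 128890.]
0.7 (np.float64(0.5432), np.float64(0.027002362959199007)) 25.410625551230197 8333.714118807075 [35350. 34030. 32537. 32539. 34811. 36518.]
0.7 (np.float64(0.5224), np.float64(-0.07342266788391537)) 20.144590512860077 10545.872618493862 [37223. 32469. 30788. 34689. 38082. 39034.]
0.7 (np.float64(0.6178), np.float64(-0.09585042095535858)) 23.37918945213771 25038.6223510885 [83293. 81304. 79681. 81755. 84016. 84726.]
c [ 0.58   -0.0341] [np.float64(0.06928560256924143), np.float64(0.07128780366645215), np.float64(0.06974020060652245), np.float64(0.07244195968714107)] [np.float64(35.33087733013674), np.float64(121.05540025303804), np.float64(-145.64571548696478), np.float64(-58.523947856542414)]
1.0 (np.float64(0.6365), np.float64(0.006)) 28.359374999999996 39860.05299978974 [127430. 126502. 126615. 126876. 127713. 127804.]
1.0 (np.float64(0.5432), np.float64(0.0234)) 20.9375 16643.566583183936 [61759. 61217. 60355. 60724. 60604. 61224.]
1.0 (np.float64(0.5224), np.float64(-0.07321030015402491)) 17.840473420750897 10860.975982049093 [37806. 34072. 33030. 35173. 38061. 39253.]
1.0 (np.float64(0.6178), np.float64(-0.0942)) 11.406250000000002 26478.926545755574 [86583. 86508. 88540. 89456. 89136. 87855.]
c [ 0.58   -0.0345] [np.float64(0.06953800550598083), np.float64(0.068593795791528), np.float64(0.06937700345661062), np.float64(0.07067186973636101)] [np.float64(35.6232136964179), np.float64(122.42038799707298), np.float64(-146.0870234694555), np.float64(-57.64116569565758)]
```

```bash
cat > f2.py <<'E'
from fit import *
from scipy.optimize import minimize
np.set_printoptions(precision=4,suppress=True)
def go(n,sig,angs=None,z0=.139):
    g=np.load(f"{n}_avg.npy").mean(2)
    def cost1(x,y,a,full=False):
        u=proj(n,[x,y,.15])[0].round().astype(int); roi=(u[1]-9,u[1]+10,u[0]-9,u[0]+10)
        return u
    res=[]
    init=[(.6378,.008),(.5432,.0254),(.5224,-.0733),(.6188,-.095)]
    for (x,y) in init:
        u=proj(n,[x,y,.15])[0].round().astype(int); roi=(u[1]-9,u[1]+10,u[0]-9,u[0]+10)
        G=g[roi[0]:roi[1],roi[2]:roi[3]]
        def f(p):
            m=render(n,[bolt(p[0]*.001+x,p[1]*.001+y,p[2]*.1,z0)],roi,sig)
            w=(cv2.dilate(m,np.ones((5,5)))>0.05).ravel()
            A=np.c_[np.ones(m.size),m.ravel()]; s=np.linalg.lstsq(A[w],G.ravel()[w],rcond=None)[0]
            return np.mean(np.minimum(np.abs(A@s-G.ravel())[w],30)**2)
        best=min((minimize(f,[0,0,a0*.1745],method="Nelder-Mead",options=dict(initial_simplex=np.array([[0,0,a0*.1745],[4,0,a0*.1745],[0,4,a0*.1745],[1,1,a0*.1745+2]]))) for a0 in (0,20,40) ),key=lambda r:r.fun)
        p=best.x; res.append([x+p[0]*.001,y+p[1]*.001]); 
        print(n,sig,np.array(res[-1]),round(np.degrees(p[2]*.1)%60,1),round(best.fun,1),[round(f([p[0],p[1],np.radians(a)*10]),1) for a in range(0,60,10)])
    o=np.array(res); c=o.mean(0); d=o-c
    print("c",c,np.hypot(*d.T),np.degrees(np.arctan2(d[:,1],d[:,0])))
for s in (0.5,0.8): go("top",s)
go("side",0.5)
E
python3 f2.py
```

```text
top 0.5 [0.6452 0.0038] 20.9 89.3 [np.float64(130.2), np.float64(118.3), np.float64(90.8), np.float64(100.2), np.float64(119.6), np.float64(131.6)]
top 0.5 [0.5451 0.0267] 21.5 61.9 [np.float64(112.0), np.float64(88.5), np.float64(64.5), np.float64(76.5), np.float64(101.2), np.float64(113.5)]
top 0.5 [ 0.5219 -0.0734] 18.1 65.6 [np.float64(99.2), np.float64(77.8), np.float64(68.1), np.float64(84.3), np.float64(98.8), np.float64(110.7)]
top 0.5 [ 0.622  -0.0964] 17.7 89.9 [np.float64(142.0), np.float64(109.5), np.float64(95.5), np.float64(111.0), np.float64(123.6), np.float64(137.7)]
c [ 0.5835 -0.0348] [0.0727 0.0726 0.0727 0.0725] [  32.0494  122.0244 -147.9275  -58.0186]
top 0.8 [0.6451 0.0039] 22.0 62.4 [np.float64(99.5), np.float64(83.3), np.float64(64.4), np.float64(69.0), np.float64(93.2), np.float64(102.8)]
top 0.8 [0.545  0.0267] 23.8 34.7 [np.float64(76.8), np.float64(50.9), np.float64(35.7), np.float64(43.1), np.float64(63.4), np.float64(76.6)]
top 0.8 [ 0.522  -0.0733] 20.2 42.5 [np.float64(75.0), np.float64(53.1), np.float64(43.4), np.float64(54.7), np.float64(72.7), np.f
[... 234 characters left out ...]
147.986   -57.8776]
side 0.5 [0.6492 0.0082] 35.3 124.2 [np.float64(139.5), np.float64(132.9), np.float64(132.2), np.float64(128.3), np.float64(127.0), np.float64(159.6)]
side 0.5 [0.5118 0.1332] 5.8 1.0 [np.float64(1.0), np.float64(1.0), np.float64(1.0), np.float64(1.1), np.float64(1.0), np.float64(1.0)]
side 0.5 [ 0.5243 -0.0717] 18.8 156.0 [np.float64(195.0), np.float64(168.0), np.float64(162.1), np.float64(176.5), np.float64(191.5), np.float64(194.9)]
side 0.5 [ 0.6251 -0.0926] 37.5 157.3 [np.float64(174.0), np.float64(168.6), np.float64(167.7), np.float64(165.1), np.float64(162.1), np.float64(189.1)]
c [ 0.5776 -0.0057] [0.073  0.1537 0.0848 0.099 ] [  11.0273  115.3256 -128.9535  -61.3598]
  return _methods._mean(a, axis=axis, dtype=dtype,
  ret = ret.dtype.type(ret / rcount)
```

```bash
cat > f3.py <<'E'
from fit import *
from scipy.optimize import minimize
np.set_printoptions(precision=4,suppress=True)
def pose(p):
    x,y,yaw=p  # shank point, yaw of z axis
    az=np.array([np.cos(yaw)*np.cos(np.radians(4)),np.sin(yaw)*np.cos(np.radians(4)),-np.sin(np.radians(4))])
    ay=np.array([-np.sin(yaw),np.cos(yaw),0]); 
    ax=np.cross(ay,az)
    if ax[2]>0: ay=-ay; ax=np.cross(ay,az)
    Rm=np.c_[ax,ay,az]; return np.array([x,y,.016])-.062*az,Rm
F={}
def feat(n):
    im=np.load(f"{n}_avg.npy"); return np.clip(im[...,0]-im[...,2],-60,10)
ROI={"top":(172,238,200,272),"side":(188,222,288,334)}
def cost(p,cams,sig=.6,dz=0):
    t=0
    for n in cams:
        roi=ROI[n]; G=F.setdefault(n,feat(n))[roi[0]:roi[1],roi[2]:roi[3]]
        m=render(n,keypolys(*pose((p[0]*.001+.43,p[1]*.001+.25,p[2]*.02+np.radians(128)))),roi,sig).ravel()
        A=np.c_[np.ones(m.size),m]; s=np.linalg.lstsq(A,G.ravel(),rcond=None)[0]
        t+=np.mean((A@s-G.ravel())**2)
    return t
for cams in (["top"],["side"],["top","side"]):
    r=minimize(lambda p:cost(p,cams),[0,0,0],method="Nelder-Mead",options=dict(initial_simplex=np.array([[0,0,0],[8,0,0],[0,8,0],[2,2,6.]])))
    p=r.x; print(cams,p[0]*.001+.43,p[1]*.001+.25,128+np.degrees(p[2]*.02),r.fun)
E
python3 f3.py
```

```text
['top'] 0.43886830814805483 0.24669309767482997 126.45452419334086 29.186862796602906
['side'] 0.44136128219228543 0.25518557322868174 126.65107928743019 61.88824625878438
['top', 'side'] 0.4393829517525143 0.24758690298582398 126.70669418426772 116.67681994992968
```

```bash
cat > plan.py <<'E'
from h import *
from bench import ctrl
np.set_printoptions(precision=3,suppress=True)
def cur():
    o=ctrl.get_obs(); T=np.eye(4); T[:3,:3]=R.from_quat(o["eef_rot"],scalar_first=True).as_matrix(); T[:3,3]=o["eef_pos"]; return T,o
def down(xyaw_deg,tiltx=0):
    y=np.radians(xyaw_deg); x=np.array([np.cos(y),np.sin(y),0]); z=np.array([0,0,-1.]); M=np.c_[x,np.cross(z,x),z]
    return M@R.from_rotvec([np.radians(tiltx),0,0]).as_matrix()
def horiz(phi):  # tool z horizontal at yaw phi, tool y down
    p=np.radians(phi); z=np.array([np.cos(p),np.sin(p),0]); y=np.array([0,0,-1.]); return np.c_[np.cross(y,z),y,z]
from scipy.linalg import logm,expm
def mk(p,Rm): T=np.eye(4);T[:3,:3]=Rm;T[:3,3]=p; return T
def plan(T1,N,T0=None):
    if T0 is None: T0=cur()[0]
    D=np.linalg.inv(T0)@T1; E=np.real(expm(logm(D)/N)); rv=R.from_matrix(E[:3,:3]).as_rotvec(degrees=True)
    print(N,"rows: %.3f %.3f %.3f  %.3f %.3f %.3f"%(*(E[:3,3]*100),*rv)); return E
def st():
    T,o=cur(); print("t",round(o["time_s"],2),"p",o["eef_pos"],"q",o["q"],"F",o["wrist_force"],"M",o["torque"],"op",round(o["opening"],3)); print("x yaw %.2f z %s"%(np.degrees(np.arctan2(T[1,0],T[0,0])),T[:3,2])); return T,o
E
python3 - <<'E'
from plan import *
T,o=st()
G=np.array([.429,.263,.0]); Rk=down(36.5)
for N in (16,18): E=plan(mk([.429,.263,.17],Rk),N)
P=T.copy()
for k in range(18): P=P@E; print(P[:3,3],end=" ")
# tilt sign
for s in (4,-4): print(s,down(36.5,s)[:,1])
E
```

```text
t 1.7 p [ 0.14  -0.558  0.304] q [-1.531  0.181  1.607 -0.     1.354 -0.206] F [ 0.008  0.094 -0.661] M [ 0.01  -0.003  0.027] op 1.0
x yaw -75.92 z [-0. -0. -1.]
16 rows: -0.427 -6.402 0.837  0.000 0.000 -7.026
18 rows: -0.341 -5.694 0.744  0.000 0.000 -6.245
[ 0.194 -0.541  0.296] [ 0.247 -0.518  0.289] [ 0.296 -0.489  0.282] [ 0.342 -0.455  0.274] [ 0.384 -0.417  0.267] [ 0.422 -0.374  0.259] [ 0.454 -0.327  0.252] [ 0.482 -0.277  0.244] [ 0.504 -0.225  0.237] [ 0.52 -0.17  0.23] [ 0.53  -0.114  0.222] [ 0.533 -0.057  0.215] [0.531 0.    0.207] [0.522 0.057 0.2  ] [0.508 0.112 0.192] [0.487 0.165 0.185] [0.461 0.216 0.177] [0.429 0.263 0.17 ] 4 [ 0.593 -0.802 -0.07 ]
-4 [ 0.593 -0.802  0.07 ]
```

```bash
python3 - <<'E'
from plan import *
T,o=cur()
E=plan(mk([.429,.263,.30],down(36.5,-4)),20)
E
python3 - <<'E'
E
```

```text
20 rows: -0.280 -5.125 -0.154  -0.131 0.196 -5.618
```

>>> {"fn": "move_arm", "kwargs": {
  "rows": "-0.28 -4.95 0 0 0 -5.62 1;-0.28 -4.95 0 0 0 -5.62 1;-0.28 -4.95 0 0 0 -5.62 1;-0.28 -4.95 0 0 0 -5.62 1;-0.28 -4.95 0 0 0 -5.62 1;-0.28 -4.95 0 0 0 -5.62 1;-0.28 -4.95 0 0 0 -5.62 1;-0.28 -4.95 0 0 0 -5.62 1;-0.28 -4.95 0 0 0 -5.62 1;-0.28 -4.95 0 0 0 -5.62 1;-0.28 -4.95 0 0 0 -5.62 1;-0.28 -4.95 0 0 0 -5.62 1;-0.28 -4.95 0 0 0 -5.62 1;-0.28 -4.95 0 0 0 -5.62 1;-0.28 -4.95 0 0 0 -5.62 1;-0.28 -4.95 0 0 0 -5.62 1;-0.28 -4.95 0 0 0 -5.62 1;-0.28 -4.95 0 0 0 -5.62 1;-0.28 -4.95 0 0 0 -5.62 1;-0.28 -4.95 0 0 0 -5.62 1"
}}

```text
time_s: 3.7
eef_pos: [0.4166, 0.2372, 0.3041]
eef_rot: [-0.0, 0.949, 0.315, 0.0]
wrist_force: [1.5, 0.2, 0.2]
opening: 1.0
```

```bash
python3 - <<'E'
from plan import *
T,o=st()
Rk=down(36.5,-4)
for z in (.12,):
  P=np.array([.429,.263,.022])-Rk[:,2]*(.0539+z-.076)
  print(P); E=plan(mk(P,Rk),5)
E
```

```text
t 3.7 p [0.417 0.237 0.304] q [ 0.269 -0.038  1.84   0.     1.339 -0.372] F [1.461 0.199 0.204] M [ 0.002 -0.007  0.01 ] op 1.0
x yaw 36.72 z [ 0.001  0.    -1.   ]
[0.425 0.268 0.12 ]
5 rows: 0.504 -0.506 3.678  -0.798 -0.012 0.043
```

>>> {"fn": "move_arm", "kwargs": {
  "rows": "0.5 -0.5 3.7 -0.8 0 0 1;0.5 -0.5 3.7 -0.8 0 0 1;0.5 -0.5 3.7 -0.8 0 0 1;0.5 -0.5 3.7 -0.8 0 0 1;0.5 -0.5 3.7 -0.8 0 0 1"
}}

```text
time_s: 4.2
eef_pos: [0.4259, 0.2667, 0.1172]
eef_rot: [0.033, 0.949, 0.313, 0.012]
wrist_force: [0.6, 0.0, 0.4]
opening: 1.001
```

```bash
python3 - <<'E'
from plan import *
T,o=st()
for n,roi in (("top",(150,260,190,320)),("side",(150,250,250,350))):
    c=ctrl.camera(n)["color"]; cv2.imwrite(f"pics/{n}1.png",cv2.resize(c[roi[0]:roi[1],roi[2]:roi[3]],None,fx=5,fy=5,interpolation=cv2.INTER_CUBIC))
E
```

```text
t 4.2 p [0.426 0.267 0.117] q [ 0.357  0.28   1.919 -0.085  0.924 -0.23 ] F [0.607 0.038 0.352] M [0.021 0.003 0.033] op 1.001
x yaw 36.51 z [ 0.043 -0.056 -0.998]
```

View pics/top1.png

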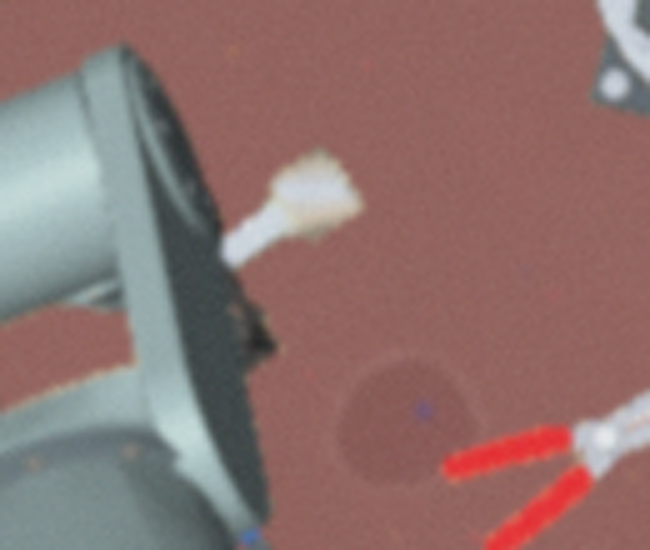

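View pics/side1.png

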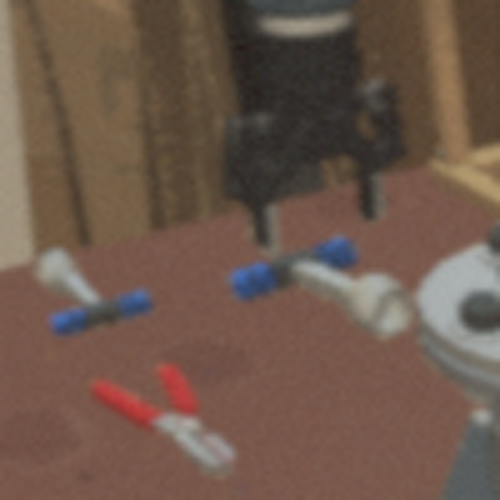

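>>> {"fn": "move_arm", "kwargs": {
  "rows": "0.1 0 2.1 0 0 0 1;0 0 2.1 0 0 0 1;0 0 0 0 0 0 0.3;0 0 0 0 0 0 0;0 0 0 0 0 0 0;0 0 0 0 0 0 0;0 0 0 0 0 0 0"
}}

```text
time_s: 5.0
eef_pos: [0.4287, 0.2646, 0.0777]
eef_rot: [0.033, 0.949, 0.313, 0.011]
wrist_force: [0.1, 0.4, 5.6]
opening: 0.169
```

```bash
python3 - <<'E'
from plan import *
T,o=st()
E
```

```text
t 5.0 p [0.429 0.265 0.078] q [ 0.351  0.359  1.922 -0.09   0.842 -0.227] F [0.136 0.435 5.586] M [-0.07   0.215  0.082] op 0.169
x yaw 36.50 z [ 0.042 -0.056 -0.998]
```

```bash
python3 - <<'E'
from plan import *
T,o=cur()
g=T[:3,3]+.0539*T[:3,2]; print("grasp",g)
T0=T.copy(); T0[2,3]+=.10
H=horiz(126.5); g1=np.array([.45,.22,.28])
P=mk(g1-.0539*H[:,2],H); E=plan(P,13,T0)
X=T0.copy()
for k in range(13): X=X@E; print(X[:3,3],X[:3,3]+.0539*X[:3,2])
H2=horiz(80.5); g2=np.array([.6225,-.096,.264]); E=plan(mk(g2-.0539*H2[:,2],H2),9,P)
X=P
for k in range(9): X=X@E; print(X[:3,3],X[:3,3]+.0539*X[:3,2])
E
```

```text
grasp [0.431 0.262 0.024]
13 rows: -0.072 0.123 -1.242  7.233 -0.002 0.002
[0.428 0.264 0.19 ] [0.427 0.266 0.136]
[0.429 0.262 0.202] [0.423 0.27  0.149]
[0.43  0.259 0.214] [0.421 0.272 0.163]
[0.433 0.254 0.226] [0.419 0.273 0.177]
[0.436 0.249 0.237] [0.419 0.272 0.191]
[0.44  0.242 0.247] [0.42  0.27  0.205]
[0.445 0.235 0.255] [0.421 0.266 0.218]
[0.45  0.226 0.263] [0.424 0.261 0.231]
[0.456 0.217 0.269] [0.428 0.255 0.243]
[0.462 0.208 0.274] [0.432 0.248 0.254]
[0.468 0.197 0.278] [0.437 0.239 0.264]
[0.475 0.187 0.28 ] [0.443 0.23  0.273]
[0.482 0.177 0.28 ] [0.45 0.22 0.28]
9 rows: 0.414 0.178 -3.988  0.000 5.111 0.000
[0.509 0.147 0.278] [0.481 0.193 0.278]
[0.533 0.115 0.276] [0.51  0.164 0.276]
[0.555 0.081 0.275] [0.535 0.132 0.275]
[0.573 0.046 0.273] [0.558 0.097 0.273]
[0.588 0.008 0.271] [0.578 0.061 0.271]
[ 0.6   -0.03   0.269] [0.594 0.024 0.269]
[ 0.608 -0.069  0.268] [ 0.607 -0.015  0.268]
[ 0.613 -0.109  0.266] [ 0.617 -0.055  0.266]
[ 0.614 -0.149  0.264] [ 0.623 -0.096  0.264]
```

>>> {"fn": "move_arm", "kwargs": {
  "rows": "0 0 -2 0 0 0 0;0 0 -4 0 0 0 0;0 0 -4 0 0 0 0;-0.07 0.12 -1.24 7.23 0 0 0;-0.07 0.12 -1.24 7.23 0 0 0;-0.07 0.12 -1.24 7.23 0 0 0;-0.07 0.12 -1.24 7.23 0 0 0;-0.07 0.12 -1.24 7.23 0 0 0;-0.07 0.12 -1.24 7.23 0 0 0;-0.07 0.12 -1.24 7.23 0 0 0;-0.07 0.12 -1.24 7.23 0 0 0;-0.07 0.12 -1.24 7.23 0 0 0;-0.07 0.12 -1.24 7.23 0 0 0;-0.07 0.12 -1.24 7.23 0 0 0;-0.07 0.12 -1.24 7.23 0 0 0;-0.07 0.12 -1.24 7.23 0 0 0"
}}

```text
time_s: 6.6
eef_pos: [0.4783, 0.1819, 0.2783]
eef_rot: [0.672, -0.671, -0.221, 0.221]
wrist_force: [-0.1, 1.2, -5.5]
opening: 0.172
```

```bash
python3 - <<'E'
from plan import *
T,o=st()
for n,roi in (("top",(120,260,190,320)),("side",(100,230,240,370))):
    c=ctrl.camera(n)["color"]; cv2.imwrite(f"pics/{n}2.png",cv2.resize(c[roi[0]:roi[1],roi[2]:roi[3]],None,fx=4,fy=4,interpolation=cv2.INTER_CUBIC))
E
```

```text
t 6.6 p [0.478 0.182 0.278] q [-0.216  0.644  1.596  0.956  2.204 -0.875] F [-0.095  1.15  -5.532] M [-0.981 -0.737 -0.061] op 0.172
x yaw 36.43 z [-0.594  0.805  0.002]
```

View pics/top2.png

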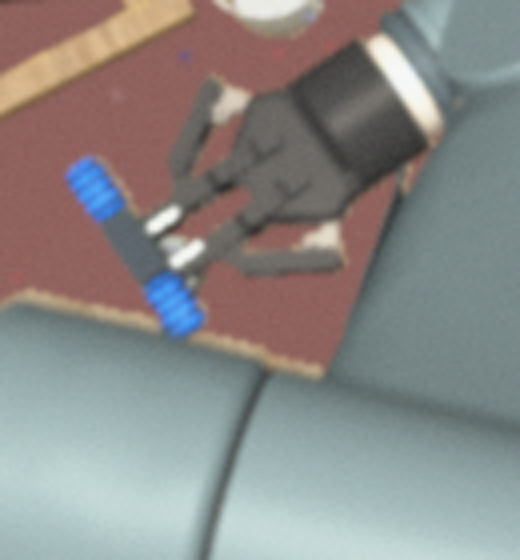

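View pics/side2.png

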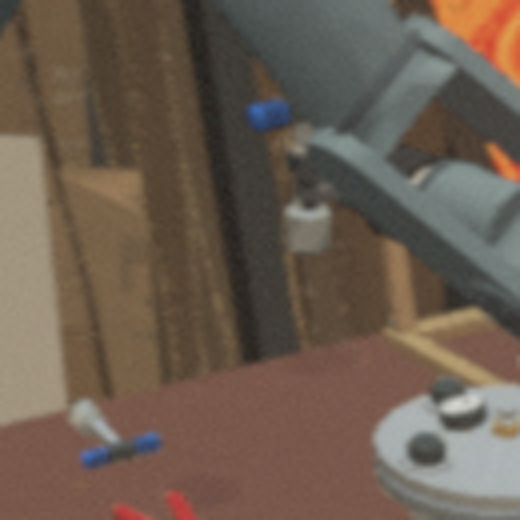

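```bash
python3 - <<'E'
from plan import *
T,o=cur()
H2=horiz(80.5); g2=np.array([.6225,-.096,.260]); E=plan(mk(g2-.0539*H2[:,2],H2),9)
E
```

```text
9 rows: 0.452 0.165 -4.055  -0.012 5.094 -0.037
```

>>> {"fn": "move_arm", "kwargs": {
  "rows": "0.45 0.1 -4.05 0 5.1 0 0;0.45 0.1 -4.05 0 5.1 0 0;0.45 0.1 -4.05 0 5.1 0 0;0.45 0.1 -4.05 0 5.1 0 0;0.45 0.1 -4.05 0 5.1 0 0;0.45 0.1 -4.05 0 5.1 0 0;0.45 0.1 -4.05 0 5.1 0 0;0.45 0.1 -4.05 0 5.1 0 0;0.45 0.1 -4.05 0 5.1 0 0;0 0 0 0 0 0 0"
}}

```text
time_s: 7.7
eef_pos: [0.6136, -0.1523, 0.27]
eef_rot: [-0.703, 0.706, -0.061, 0.062]
wrist_force: [-0.6, 0.6, -3.7]
opening: 0.173
```

```bash
python3 - <<'E'
from plan import *
T,o=st(); print("grasp",T[:3,3]+.0539*T[:3,2],"y",T[:3,1])
for n,roi in (("top",(80,210,290,420)),("side",(120,250,310,440))):
    c=ctrl.camera(n)["color"]; np.save(f"{n}3.npy",c); cv2.imwrite(f"pics/{n}3.png",cv2.resize(c[roi[0]:roi[1],roi[2]:roi[3]],None,fx=4.5,fy=4.5,interpolation=cv2.INTER_CUBIC))
E
```

```text
t 7.7 p [ 0.614 -0.152  0.27 ] q [-0.775  0.768  1.393  1.201  2.058 -0.686] F [-0.643  0.563 -3.74 ] M [-1.186  0.24  -0.006] op 0.173
x yaw -9.91 z [ 0.172  0.985 -0.005]
grasp [ 0.623 -0.099  0.27 ] y [ 0.001 -0.005 -1.   ]
```

View pics/top3.png

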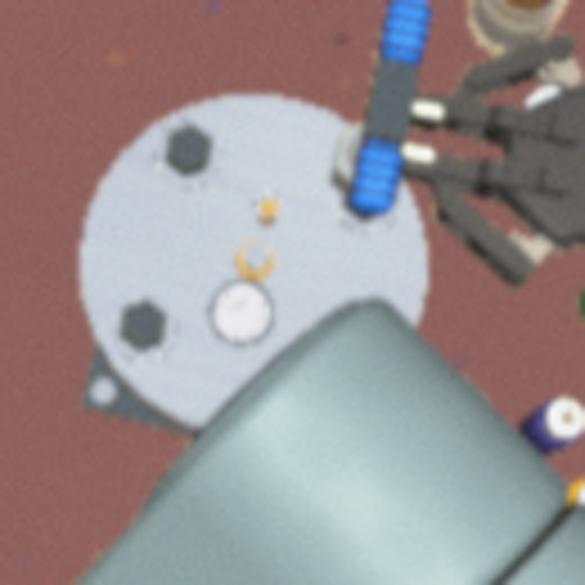

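View pics/side3.png

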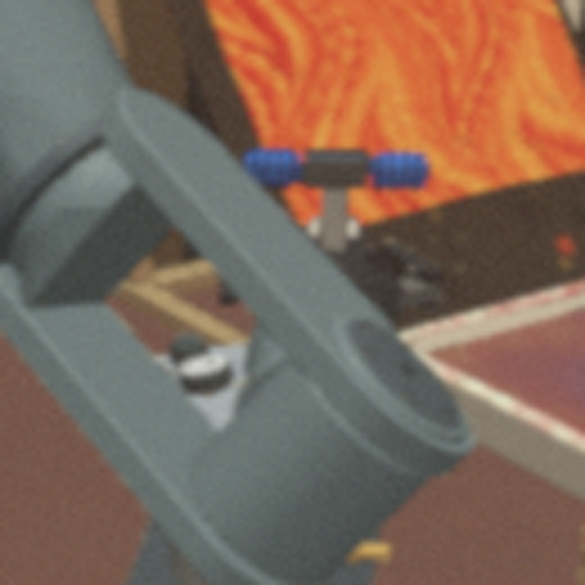

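```bash
cat > f4.py <<'E'
from plan import *
from fit import *
from scipy.optimize import minimize
T,o=cur()
# fit bar centre by blue ends; tool frame hypothetic: key = T * offset
def keyT(dx,dy,dz,T=T):
    ax=T[:3,2]; az=-T[:3,1]; ay=np.cross(az,ax); g=T[:3,3]+.0539*T[:3,2]
    p=g+dx*ax+dy*ay-dz*az   # mouth
    return p,np.c_[ax,ay,az]
def bluec(n,roi):
    c=np.load(f"{n}3.npy").astype(float)[roi[0]:roi[1],roi[2]:roi[3]]
    m=((c[...,0]-c[...,2])>60).astype(np.uint8)
    k,l,s,ce=cv2.connectedComponentsWithStats(m)
    return [(s[i,4],ce[i]+[roi[2],roi[0]]) for i in range(1,k) if s[i,4]>8]
b={}
for n,roi in (("top",(78,140,355,400)),("side",(145,170,355,415))): b[n]=bluec(n,roi); print(n,b[n])
t=[x[1] for x in b["top"]]; s=[x[1] for x in b["side"]]
print("bar centre tri",tri(np.mean(t,0),np.mean(s,0)))
p,Rm=keyT(.0095,0,.079); print("mouth pred",p,"bar pred",p+.122*Rm[:,2])
print("top bar at predicted z",unproj("top",[np.mean(t,0)],p[2]+.130))
print("side bar at predicted z",unproj("side",[np.mean(s,0)],p[2]+.122))
E
python3 f4.py
```

```text
top [(np.int32(131), array([379.603,  85.924])), (np.int32(146), array([373.151, 118.877]))]
side [(np.int32(31), array([369.516, 155.065])), (np.int32(28), array([398.429, 156.036]))]
bar centre tri [ 0.624 -0.09   0.32 ]
mouth pred [ 0.624 -0.086  0.191] bar pred [ 0.624 -0.085  0.313]
top bar at predicted z [[ 0.622 -0.089  0.321]]
side bar at predicted z [[ 0.628 -0.065  0.313]]
```

```bash
python3 - <<'E'
from plan import *
T,o=st(); print("grasp",T[:3,3]+.0539*T[:3,2],"y",T[:3,1])
E
```

```text
t 7.8 p [ 0.614 -0.148  0.27 ] q [-0.769  0.768  1.395  1.2    2.059 -0.687] F [-0.54   0.033 -5.462] M [-1.178  0.222 -0.037] op 0.17
x yaw -9.49 z [ 0.165  0.986 -0.003]
grasp [ 0.623 -0.095  0.27 ] y [-0.    -0.003 -1.   ]
```

```bash
cat > f5.py <<'E'
from plan import *
from fit import *
import sys
def blues(im,roi,amin=8):
    c=im[roi[0]:roi[1],roi[2]:roi[3]].astype(float)
    w=np.clip((c[...,0]-c[...,2]-20)/60,0,1); m=(w>0.3).astype(np.uint8)
    k,l,s,ce=cv2.connectedComponentsWithStats(m); out=[]
    for i in range(1,k):
        if s[i,4]<amin: continue
        yy,xx=np.nonzero(l==i); ww=w[yy,xx]; out.append((s[i,4],np.array([(xx*ww).sum(),(yy*ww).sum()])/ww.sum()+[roi[2],roi[0]]))
    return out
def boxc(n,p,Rm):
    hx,hy,z0,z1=.011,.055,.112,.132; ax,ay,az=Rm.T
    B=np.array([p+sx*hx*ax+sy*hy*ay+z*az for sx in(-1,1) for sy in(-1,1) for z in(z0,z1)])
    h=cv2.convexHull(proj(n,B).astype(np.float32)); M=cv2.moments(h); return np.array([M['m10'],M['m01']])/M['m00']
if __name__=="__main__":
    ims={n:ctrl.camera(n)["color"] for n in ("top","side")}
    T,o=st()
    for n in ims: np.save(f"{n}4.npy",ims[n])
    bt=blues(ims["top"],(70,140,350,410)); bs=blues(ims["side"],(140,175,350,420)); print(bt,bs)
    ct=np.mean([b[1] for b in bt],0); cs=np.mean([b[1] for b in bs],0)
    ax=T[:3,2]; az=-T[:3,1]; ay=np.cross(az,ax); g=T[:3,3]+.0539*ax; Rm=np.c_[ax,ay,az]
    for dz in (.071,.075,.079):
        for n,c in (("top",ct),("side",cs)):
            f=lambda v:boxc(n,g+v[0]*ax+v[1]*ay-dz*az,Rm)-c
            r=least_squares(f,[.005,.0],diff_step=1e-3,x_scale=.01)
            print(dz,n,"tool-z off %.4f jaw off %.4f"%tuple(r.x), "world", g+r.x[0]*ax+r.x[1]*ay)
E
python3 f5.py
```

```text
t 7.9 p [ 0.614 -0.146  0.27 ] q [-0.767  0.768  1.395  1.201  2.06  -0.687] F [-0.721 -0.005 -4.454] M [-1.211  0.174  0.04 ] op 0.174
x yaw -9.32 z [ 0.162  0.987 -0.002]
[(np.int32(140), array([377.524,  86.148])), (np.int32(165), array([371.377, 119.071]))] [(np.int32(65), array([369.714, 155.283])), (np.int32(53), array([398.139, 156.352]))]
0.071 top tool-z off 0.0075 jaw off 0.0026 world [ 0.621 -0.085  0.27 ]
0.071 side tool-z off 0.0012 jaw off -0.0011 world [ 0.624 -0.092  0.27 ]
0.075 top tool-z off 0.0073 jaw off 0.0013 world [ 0.622 -0.086  0.27 ]
0.075 side tool-z off 0.0136 jaw off -0.0010 world [ 0.626 -0.08   0.27 ]
0.079 top tool-z off 0.0070 jaw off 0.0000 world [ 0.624 -0.086  0.27 ]
0.079 side tool-z off 0.0260 jaw off -0.0008 world [ 0.628 -0.067  0.27 ]
```

>>> {"fn": "move_arm", "kwargs": {
  "rows": "0.15 0 -0.55 0 0 0 0;0.05 0 -0.55 0 0 0 0;0 1.4 0 0 0 0 0;0 1.4 0 0 0 0 0;0 0 0 0 0 0 0;0 0 0 0 0 0 0;0 0 0 0 0 0 0"
}}

```text
time_s: 8.6
eef_pos: [0.6141, -0.1586, 0.2415]
eef_rot: [0.705, -0.705, 0.058, -0.058]
wrist_force: [0.8, -0.2, -4.2]
opening: 0.168
```

```bash
sed -i 's/(70,140,350,410)/(80,150,350,410)/; s/(140,175,350,420)/(150,190,350,420)/' f5.py; python3 f5.py; python3 - <<'E'
import numpy as np,cv2
for n,roi in (("top",(80,210,290,420)),("side",(130,250,310,430))):
    c=np.load(f"{n}4.npy"); cv2.imwrite(f"pics/{n}4.png",cv2.resize(c[roi[0]:roi[1],roi[2]:roi[3]],None,fx=4.5,fy=4.5,interpolation=cv2.INTER_CUBIC))
E
```

```text
t 8.7 p [ 0.614 -0.159  0.242] q [-0.78   0.824  1.367  1.18   2.059 -0.72 ] F [ 0.    -0.049 -4.67 ] M [-1.253  0.234  0.041] op 0.17
x yaw -9.41 z [ 0.164  0.987 -0.   ]
[(np.int32(137), array([380.604,  90.286])), (np.int32(157), array([374.669, 122.329]))] [(np.int32(66), array([370.045, 166.537])), (np.int32(70), array([398.589, 167.652]))]
0.071 top tool-z off 0.0098 jaw off 0.0030 world [ 0.622 -0.095  0.242]
0.071 side tool-z off 0.0019 jaw off -0.0010 world [ 0.624 -0.104  0.242]
0.075 top tool-z off 0.0096 jaw off 0.0018 world [ 0.623 -0.096  0.242]
0.075 side tool-z off 0.0133 jaw off -0.0009 world [ 0.626 -0.093  0.242]
0.079 top tool-z off 0.0093 jaw off 0.0005 world [ 0.624 -0.096  0.242]
0.079 side tool-z off 0.0247 jaw off -0.0007 world [ 0.628 -0.081  0.242]
```

View pics/top4.png

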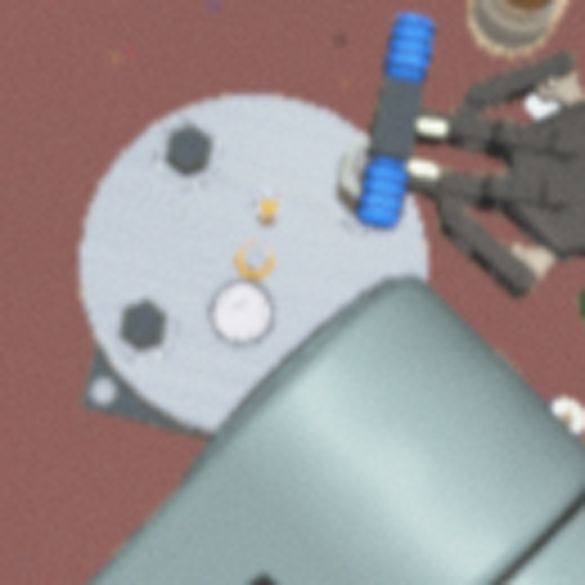

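View pics/side4.png

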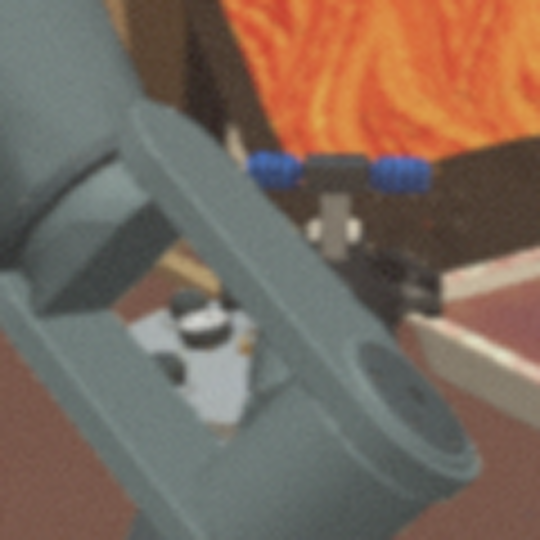

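>>> {"fn": "move_arm", "kwargs": {
  "rows": "-0.05 0.8 0 0 0 0 0;0 0.4 0 0 0 0 0;0 0.4 0 0 0 0 0;0 0.3 0 0 0 0 0;0 0 0 0 0 0 0"
}}

```text
time_s: 9.2
eef_pos: [0.6134, -0.1584, 0.2219]
eef_rot: [0.705, -0.705, 0.058, -0.058]
wrist_force: [-0.2, 0.5, -5.5]
opening: 0.169
```

```bash
python3 - <<'E'
from plan import *
T,o=st()
E
```

```text
t 9.2 p [ 0.613 -0.158  0.222] q [-0.78   0.856  1.362  1.167  2.05  -0.747] F [-0.193  0.49  -5.5  ] M [-1.214  0.212  0.004] op 0.169
x yaw -9.42 z [0.164 0.987 0.   ]
```

>>> {"fn": "move_arm", "kwargs": {
  "rows": "0 0.3 0 0 0 0 0;0 0.3 0 0 0 0 0;0 0.3 0 0 0 0 0;0 0 0 0 0 0 0;0 0 0 0 0 0 0"
}}

```text
time_s: 9.7
eef_pos: [0.6137, -0.1591, 0.2174]
eef_rot: [0.706, -0.703, 0.055, -0.06]
wrist_force: [-2.0, -0.1, 13.1]
opening: 0.167
```

```bash
python3 - <<'E'
from plan import *
T,o=st()
E
```

```text
t 9.7 p [ 0.614 -0.159  0.217] q [-0.78   0.867  1.357  1.167  2.052 -0.758] F [-2.044 -0.111 13.119] M [1.638 0.046 0.319] op 0.167
x yaw -9.32 z [0.162 0.987 0.005]
```

```bash
sed -i 's/(80,150,350,410)/(85,155,350,410)/; s/(150,190,350,420)/(155,200,350,420)/' f5.py; python3 f5.py; python3 - <<'E'
import numpy as np,cv2
for n,roi in (("top",(80,210,290,420)),("side",(130,250,310,430))):
    c=np.load(f"{n}4.npy"); cv2.imwrite(f"pics/{n}5.png",cv2.resize(c[roi[0]:roi[1],roi[2]:roi[3]],None,fx=4.5,fy=4.5,interpolation=cv2.INTER_CUBIC))
E
```

```text
t 9.8 p [ 0.614 -0.159  0.217] q [-0.78   0.867  1.357  1.167  2.052 -0.758] F [-2.242 -0.83  12.131] M [ 1.601 -0.046  0.318] op 0.166
x yaw -9.32 z [0.162 0.987 0.004]
[(np.int32(131), array([379.557,  93.859])), (np.int32(152), array([373.805, 125.294]))] [(np.int32(65), array([370.296, 175.099])), (np.int32(74), array([398.067, 175.774]))]
0.071 top tool-z off 0.0098 jaw off 0.0026 world [ 0.621 -0.096  0.218]
0.071 side tool-z off 0.0042 jaw off -0.0021 world [ 0.625 -0.102  0.218]
0.075 top tool-z off 0.0095 jaw off 0.0014 world [ 0.623 -0.096  0.218]
0.075 side tool-z off 0.0147 jaw off -0.0020 world [ 0.627 -0.092  0.218]
0.079 top tool-z off 0.0092 jaw off 0.0001 world [ 0.624 -0.097  0.218]
0.079 side tool-z off 0.0253 jaw off -0.0019 world [ 0.628 -0.081  0.218]
```

View pics/top5.png

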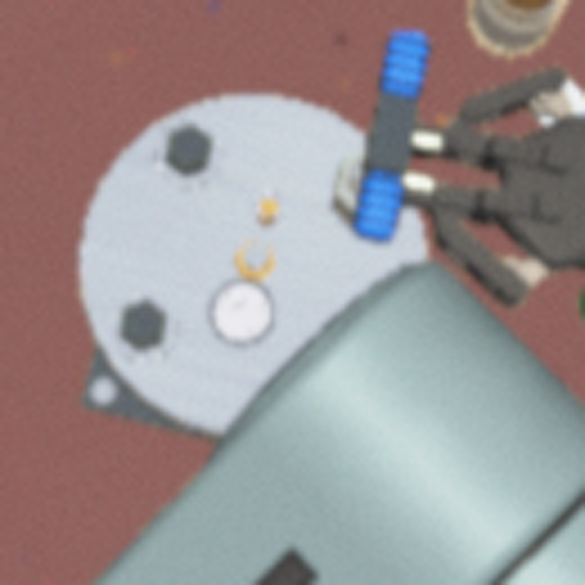

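View pics/side5.png

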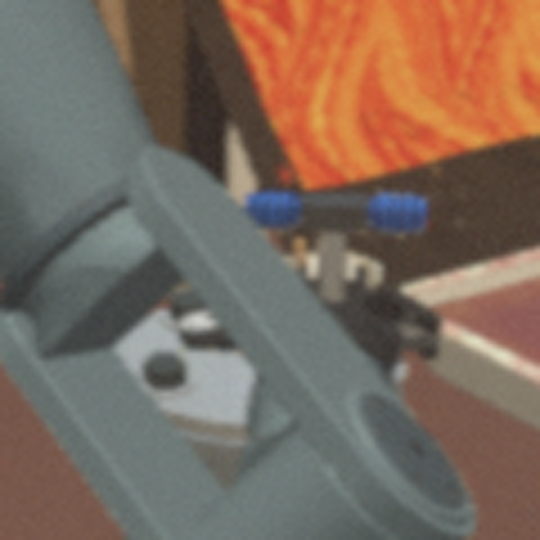

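>>> {"fn": "move_arm", "kwargs": {
  "rows": "0.1 0.1 0 0 2 0 0;-0.1 0 0 0 -2 0 0;-0.1 0 0 0 -2 0 0;0.1 0 0 0 2 0 0;0 0 0.1 0 0 0 0;0 0 -0.2 0 0 0 0;0 0 0.1 0 0 0 0;0 0 0 0 0 0 0"
}}

```text
time_s: 10.6
eef_pos: [0.6136, -0.1591, 0.2171]
eef_rot: [0.707, -0.703, 0.055, -0.06]
wrist_force: [-2.7, -1.1, 15.2]
opening: 0.171
```

```bash
python3 - <<'E'
from plan import *
T,o=st()
E
```

```text
t 10.6 p [ 0.614 -0.159  0.217] q [-0.78   0.868  1.356  1.167  2.053 -0.759] F [-2.658 -1.112 15.218] M [2.053 0.037 0.61 ] op 0.171
x yaw -9.27 z [0.161 0.987 0.005]
```

>>> {"fn": "move_arm", "kwargs": {
  "rows": "0 -0.45 0 0 0 0 0;0 0 0 0 0 0 0.6;0 0 0 0 0 0 0.6;0 0 0 0 0 0 0.6;0 0 -1 0 0 0 0.6;0 0 -4 0 0 0 0.6;0 0 -4.5 0 0 0 0.6"
}}

```text
time_s: 11.3
eef_pos: [0.5978, -0.2523, 0.217]
eef_rot: [0.705, -0.705, 0.057, -0.057]
wrist_force: [-0.2, -0.6, 0.6]
opening: 0.596
```

```bash
python3 - <<'E'
from plan import *
T,o=st()
b=np.array([.6238,-.0964]); P=mk([*b,.375],down(80.7))
T0=T.copy(); T0[:3,3]-=.0*T[:3,2]; 
T0[2,3]+=.08
E=plan(P,15,T0); X=T0.copy()
for k in range(15): X=X@E; print(X[:3,3],"tip",X[:3,3]+.073*X[:3,2])
for n,roi in (("top",(80,210,290,420)),("side",(130,250,310,430))):
    c=ctrl.camera(n)["color"]; np.save(f"{n}6.npy",c); cv2.imwrite(f"pics/{n}6.png",cv2.resize(c[roi[0]:roi[1],roi[2]:roi[3]],None,fx=4.5,fy=4.5,interpolation=cv2.INTER_CUBIC))
E
```

```text
t 11.3 p [ 0.598 -0.252  0.217] q [-0.884  0.942  1.212  1.12   2.156 -0.72 ] F [-0.159 -0.585  0.603] M [-0.468  0.087 -0.054] op 0.596
x yaw -9.28 z [0.161 0.987 0.001]
15 rows: 0.970 -0.901 0.468  -4.623 -4.618 -4.618
[ 0.608 -0.249  0.306] tip [ 0.614 -0.177  0.3  ]
[ 0.618 -0.245  0.315] tip [ 0.618 -0.173  0.303]
[ 0.626 -0.238  0.325] tip [ 0.622 -0.168  0.305]
[ 0.633 -0.231  0.334] tip [ 0.625 -0.163  0.308]
[ 0.639 -0.221  0.343] tip [ 0.628 -0.157  0.31 ]
[ 0.643 -0.211  0.351] tip [ 0.63  -0.151  0.312]
[ 0.647 -0.2    0.359] tip [ 0.631 -0.145  0.313]
[ 0.648 -0.187  0.365] tip [ 0.632 -0.138  0.314]
[ 0.648 -0.174  0.371] tip [ 0.632 -0.132  0.314]
[ 0.647 -0.161  0.375] tip [ 0.631 -0.125  0.314]
[ 0.645 -0.148  0.378] tip [ 0.631 -0.119  0.313]
[ 0.641 -0.134  0.38 ] tip [ 0.629 -0.113  0.311]
[ 0.636 -0.121  0.38 ] tip [ 0.628 -0.107  0.309]
[ 0.63  -0.108  0.378] tip [ 0.626 -0.101  0.306]
[ 0.624 -0.096  0.375] tip [ 0.624 -0.096  0.302]
```

View pics/top6.png

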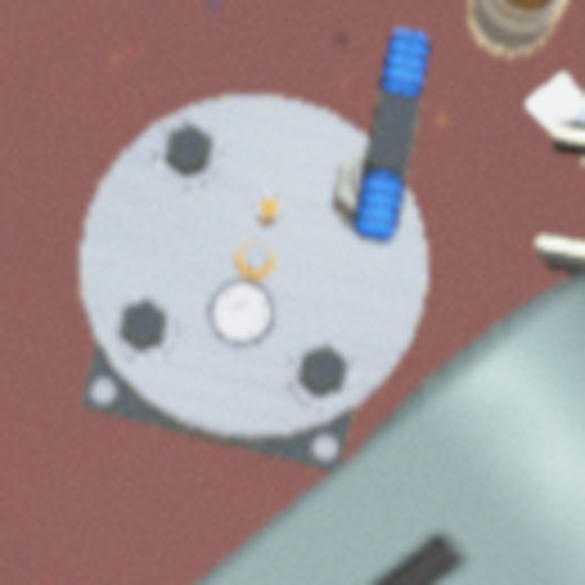

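View pics/side6.png

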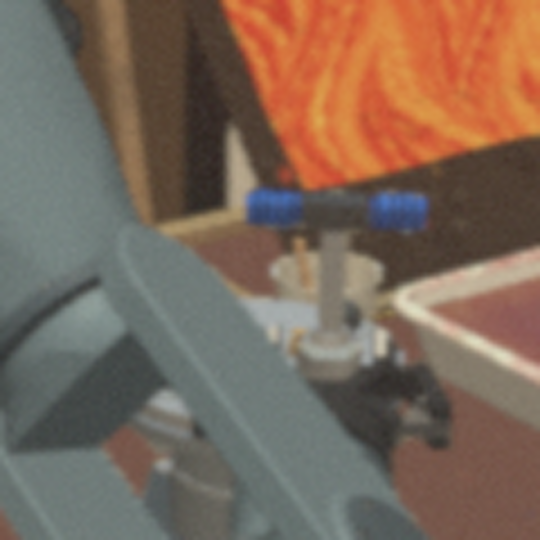

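>>> {"fn": "move_arm", "kwargs": {
  "rows": "0 -4 0 0 0 0 0.6;0 -4 0 0 0 0 0.6;0.97 -0.9 0.47 -4.62 -4.62 -4.62 0.6;0.97 -0.9 0.47 -4.62 -4.62 -4.62 0.6;0.97 -0.9 0.47 -4.62 -4.62 -4.62 0.6;0.97 -0.9 0.47 -4.62 -4.62 -4.62 0.6;0.97 -0.9 0.47 -4.62 -4.62 -4.62 0.6;0.97 -0.9 0.47 -4.62 -4.62 -4.62 0.6;0.97 -0.9 0.47 -4.62 -4.62 -4.62 0.6;0.97 -0.9 0.47 -4.62 -4.62 -4.62 0.6;0.97 -0.9 0.47 -4.62 -4.62 -4.62 0.6;0.97 -0.9 0.47 -4.62 -4.62 -4.62 0.6;0.97 -0.9 0.47 -4.62 -4.62 -4.62 0.6;0.97 -0.9 0.47 -4.62 -4.62 -4.62 0.6;0.97 -0.9 0.47 -4.62 -4.62 -4.62 0.6;0.97 -0.9 0.47 -4.62 -4.62 -4.62 0.6;0.97 -0.9 0.47 -4.62 -4.62 -4.62 0.6;0 0 0 0 0 0 0.6"
}}

```text
time_s: 13.2
eef_pos: [0.6228, -0.0929, 0.3748]
eef_rot: [0.0, 0.761, 0.649, -0.0]
wrist_force: [0.8, 0.4, 0.1]
opening: 0.602
```

```bash
python3 - <<'E'
from plan import *
T,o=st()
b=np.array([.6238,-.0964]); P=mk([*b,.32],down(80.7)); plan(P,3)
E
```

```text
t 13.2 p [ 0.623 -0.093  0.375] q [-0.336  0.254  1.377 -0.001  1.51  -1.748] F [0.795 0.386 0.082] M [-0.004  0.05   0.019] op 0.602
x yaw 80.88 z [ 0.    -0.001 -1.   ]
3 rows: -0.108 0.052 1.828  0.009 0.015 0.060
```

>>> {"fn": "move_arm", "kwargs": {
  "rows": "-0.1 0.05 1.8 0 0 0 0.6;-0.1 0.05 1.8 0 0 0 0.6;-0.1 0.05 1.85 0 0 0 0.6;0 0 0 0 0 0 0.2;0 0 0 0 0 0 0;0 0 0 0 0 0 0;0 0 0 0 0 0 0;0 0 0 0 0 0 0"
}}

```text
time_s: 14.0
eef_pos: [0.6253, -0.0994, 0.3205]
eef_rot: [0.0, 0.763, 0.647, -0.0]
wrist_force: [-0.9, -0.0, -3.0]
opening: 0.244
```

```bash
python3 - <<'E'
from plan import *
T,o=st()
for n,roi in (("side",(130,250,310,430)),):
    c=ctrl.camera(n)["color"]; np.save(f"{n}7.npy",c); cv2.imwrite(f"pics/{n}7.png",cv2.resize(c[roi[0]:roi[1],roi[2]:roi[3]],None,fx=4.5,fy=4.5,interpolation=cv2.INTER_CUBIC))
E
```

```text
t 14.0 p [ 0.625 -0.099  0.32 ] q [-0.345  0.295  1.435 -0.     1.411 -1.751] F [-0.901 -0.002 -3.032] M [0.086 0.131 0.02 ] op 0.244
x yaw 80.59 z [ 0. -0. -1.]
```

View pics/side7.png

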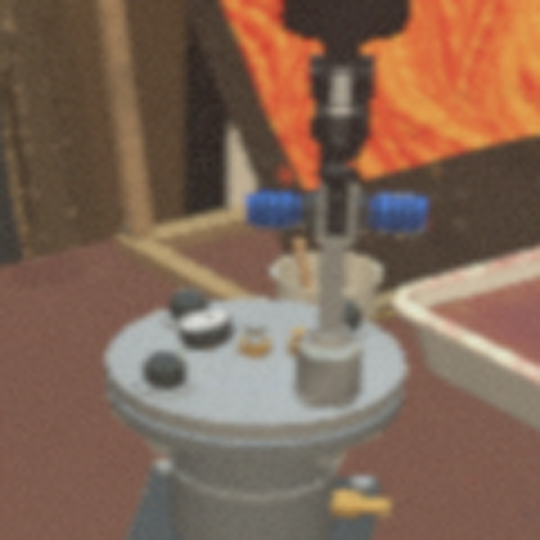

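>>> {"fn": "move_arm", "kwargs": {
  "rows": "0.15 -0.12 0.05 0 0 0 0;0 0 0.02 0 0 6 0;0 0 0.02 0 0 8.2 0;0 0 0.02 0 0 8.2 0;0 0 0.02 0 0 8.2 0;0 0 0.02 0 0 8.2 0;0 0 0.02 0 0 8.2 0;0 0 0 0 0 8.2 0;0 0 0 0 0 0 0;0 0 0 0 0 0 0"
}}

```text
time_s: 15.05
eef_pos: [0.6239, -0.0983, 0.3193]
eef_rot: [0.001, 0.975, 0.222, -0.0]
wrist_force: [-4.5, -3.3, 2.6]
opening: 0.243
```

```bash
python3 - <<'E'
from plan import *
T,o=st()
E
```

```text
t 15.05 p [ 0.624 -0.098  0.319] q [-0.343  0.293  1.44  -0.002  1.409 -0.79 ] F [-4.528 -3.302  2.555] M [-0.724  1.394 -0.044] op 0.243
x yaw 25.61 z [-0.    -0.002 -1.   ]
```

```bash
python3 - <<'E'
from plan import *
T,o=cur(); T[2,3]+=.045
P=mk([.546,.026,T[2,3]],down(22.5)); plan(P,4,T)
E
```

```text
4 rows: -0.486 -3.636 -0.004  0.026 0.018 0.778
```

>>> {"fn": "move_arm", "kwargs": {
  "rows": "-0.05 0 -2 0 0 0 0;0 0 -2.5 0 0 0 0;-0.49 -3.64 0 0 0 0.8 0;-0.49 -3.64 0 0 0 0.8 0;-0.49 -3.64 0 0 0 0.8 0;-0.49 -3.64 0 0 0 0.7 0;0 0 1.5 0 0 0 0;0 0 0 0 0 0 0;0 0 0 0 0 0 0"
}}

```text
time_s: 15.95
eef_pos: [0.5465, 0.0266, 0.348]
eef_rot: [0.0, 0.981, 0.194, -0.0]
wrist_force: [0.4, -0.2, -4.0]
opening: 0.244
```

```bash
cat > pic.py <<'E'
from plan import *
import sys
def shot(tag,cams=("side",),n=1):
    for c in cams:
        im=np.mean([ctrl.camera(c)["color"].astype(float) for _ in range(n)],0); np.save(f"{c}_{tag}.npy",im)
        r={"side":(130,250,310,430),"top":(80,210,290,420)}[c]
        cv2.imwrite(f"pics/{c}_{tag}.png",cv2.resize(im[r[0]:r[1],r[2]:r[3]].astype(np.uint8),None,fx=4.5,fy=4.5,interpolation=cv2.INTER_CUBIC))
if __name__=="__main__": st(); shot(sys.argv[1],sys.argv[2].split(","))
E
python3 pic.py 8 side,top
```

```text
t 15.95 p [0.546 0.027 0.348] q [-0.168  0.084  1.626 -0.     1.432 -0.559] F [ 0.367 -0.2   -4.016] M [-0.085 -0.03   0.036] op 0.244
x yaw 22.40 z [-0. -0. -1.]
```

View pics/side_8.png

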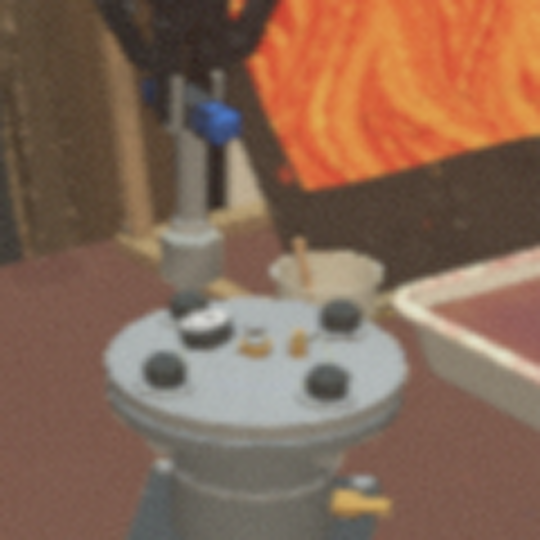

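View pics/top_8.png

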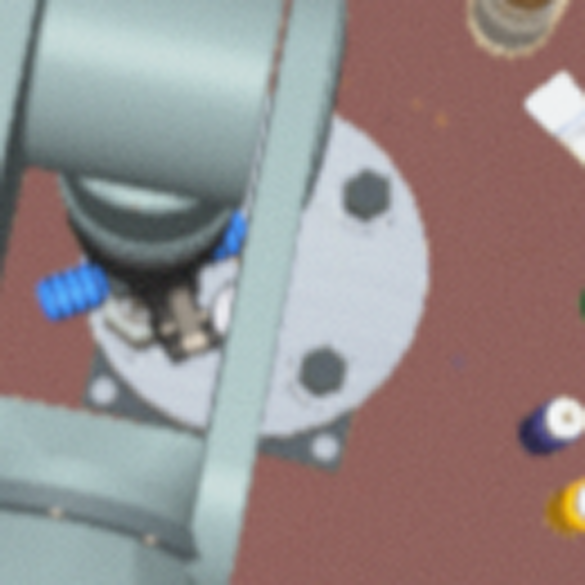

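```bash
cat > hexfit.py <<'E'
from fit import *
from scipy.optimize import minimize
B={1:(.6452,.0038),2:(.5450,.0267),3:(.5219,-.0734),4:(.6221,-.0964)}
def hexfit(im,b,n="top",sig=.7,z0=.139):
    x,y=B[b]; g=im.mean(2); u=proj(n,[x,y,.15])[0].round().astype(int); roi=(u[1]-9,u[1]+10,u[0]-9,u[0]+10); G=g[roi[0]:roi[1],roi[2]:roi[3]]
    def f(p):
        m=render(n,[bolt(p[0]*.001+x,p[1]*.001+y,p[2]*.1,z0)],roi,sig); w=(cv2.dilate(m,np.ones((5,5)))>0.05).ravel()
        A=np.c_[np.ones(m.size),m.ravel()]; s=np.linalg.lstsq(A[w],G.ravel()[w],rcond=None)[0]
        return np.mean(np.minimum(np.abs(A@s-G.ravel())[w],30)**2)
    best=min((minimize(f,[0,0,a0*.1745],method="Nelder-Mead",options=dict(initial_simplex=np.array([[0,0,a0*.1745],[2,0,a0*.1745],[0,2,a0*.1745],[.5,.5,a0*.1745+2]]))) for a0 in (0,20,40)),key=lambda r:r.fun)
    p=best.x; return np.array([x+p[0]*.001,y+p[1]*.001]),np.degrees(p[2]*.1)%60,best.fun,[round(f([p[0],p[1],np.radians(a)*10])) for a in range(0,60,10)]
E
python3 - <<'E'
from hexfit import *
im=np.load("top_8.npy")
for b in (3,4): print(b,hexfit(im,b))
E
```

```text
3 (array([ 0.52188408, -0.07343483]), np.float64(19.96509411771138), np.float64(43.48822323051498), [73, 54, 44, 58, 73, 84])
4 (array([ 0.62202841, -0.09639457]), np.float64(33.39535446430488), np.float64(67.48298658052809), [118, 124, 94, 72, 81, 104])
```

>>> {"fn": "move_arm", "kwargs": {
  "rows": "0 0 1 0 0 0 0;0 0 0.8 0 0 0 0;0 0 0.8 0 0 0 0;0 0 0.5 0 0 0 0;0 0 0 0 0 0 0;0 0 0 0 0 0 0"
}}

```text
time_s: 16.65
eef_pos: [0.5469, 0.026, 0.3197]
eef_rot: [0.002, 0.981, 0.193, 0.001]
wrist_force: [-5.2, -3.7, 10.5]
opening: 0.245
```

```bash
python3 -c "
from plan import *
st()"
```

```text
t 16.65 p [0.547 0.026 0.32 ] q [-0.168  0.104  1.661 -0.002  1.373 -0.557] F [-5.218 -3.681 10.539] M [-0.707  1.267  0.034] op 0.245
x yaw 22.29 z [ 0.003 -0.003 -1.   ]
```

>>> {"fn": "move_arm", "kwargs": {
  "rows": "-0.15 0.03 -0.1 0 0 0 0;0 0 0 0 0 8 0;0 0 0 0 0 8.2 0;0 0 0 0 0 8.2 0;0 0 0 0 0 8.2 0;0 0 0 0 0 8.2 0;0 0 0 0 0 8.2 0;0 0 0 0 0 8 0;0 0 0 0 0 0 0;0 0 0 0 0 0 0"
}}

```text
time_s: 17.65
eef_pos: [0.545, 0.0259, 0.3192]
eef_rot: [0.0, 0.954, -0.298, 0.0]
wrist_force: [-4.3, -1.8, 5.2]
opening: 0.244
```

```bash
python3 -c "
from plan import *
st()"
```

```text
t 17.65 p [0.545 0.026 0.319] q [-0.17   0.102  1.665 -0.     1.375  0.436] F [-4.293 -1.83   5.197] M [-0.068  1.051 -0.022] op 0.244
x yaw -34.72 z [ 0.001 -0.001 -1.   ]
```

```bash
python3 - <<'E'
from plan import *
T,o=cur(); T[2,3]+=.045
P=mk([.5217,-.0752,T[2,3]],down(-40.5)); plan(P,3,T)
E
```

```text
3 rows: 1.389 3.170 0.001  -0.000 -0.016 1.927
```

>>> {"fn": "move_arm", "kwargs": {
  "rows": "0 0 -2 0 0 0 0;0 0 -2.5 0 0 0 0;1.39 3.17 0 0 0 1.93 0;1.39 3.17 0 0 0 1.93 0;1.39 3.17 0 0 0 1.93 0;0 0 1 0 0 0 0;0 0 0 0 0 0 0;0 0 0 0 0 0 0"
}}

```text
time_s: 18.45
eef_pos: [0.5217, -0.0744, 0.3526]
eef_rot: [-0.0, 0.938, -0.346, -0.0]
wrist_force: [0.2, 0.8, -4.5]
opening: 0.244
```

```bash
python3 pic.py 9 side; python3 - <<'E'
E
```

```text
t 18.45 p [ 0.522 -0.074  0.353] q [-0.367  0.034  1.668  0.001  1.44   0.339] F [ 0.161  0.833 -4.506] M [-0.041  0.009  0.027] op 0.244
x yaw -40.46 z [-0.001  0.001 -1.   ]
```

View pics/side_9.png

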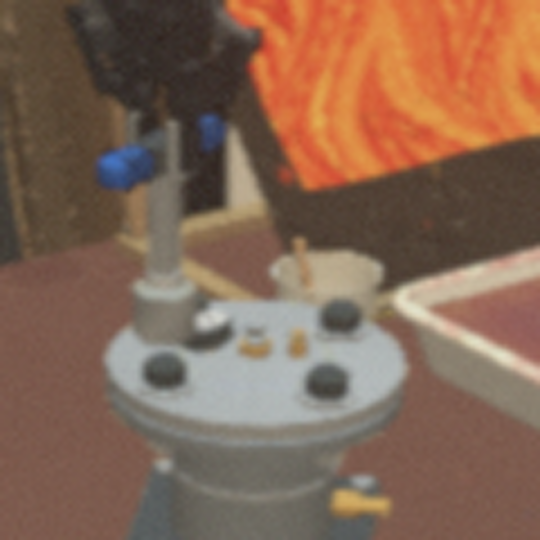

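Socket hovers over bolt 3 (x≈165 in the crop, bolt at x≈165). Descend.

>>> {"fn": "move_arm", "kwargs": {
  "rows": "0 0 1.2 0 0 0 0;0 0 0.9 0 0 0 0;0 0 0.9 0 0 0 0;0 0 0.5 0 0 0 0;0 0 0 0 0 0 0;0 0 0 0 0 0 0"
}}

```text
time_s: 19.1
eef_pos: [0.5217, -0.0748, 0.3191]
eef_rot: [0.0, 0.938, -0.346, 0.0]
wrist_force: [-2.7, 2.3, 4.0]
opening: 0.24
```

```bash
python3 -c "
from plan import *
st()"
```

```text
t 19.1 p [ 0.522 -0.075  0.319] q [-0.368  0.06   1.71  -0.     1.372  0.338] F [-2.651  2.336  4.027] M [0.576 0.963 0.064] op 0.24
x yaw -40.47 z [ 0. -0. -1.]
```

>>> {"fn": "move_arm", "kwargs": {
  "rows": "-0.08 0 0 0 0 0 0;0 0 0 0 0 8 0;0 0 0 0 0 8.1 0;0 0 0 0 0 8.1 0;0 0 0 0 0 8.1 0;0 0 0 0 0 8.1 0;0 0 0 0 0 8.1 0;0 0 0 0 0 8 0;0 0 0 0 0 0 0;0 0 0 0 0 0 0"
}}

```text
time_s: 20.1
eef_pos: [0.5213, -0.0741, 0.3185]
eef_rot: [0.001, -0.664, 0.748, -0.0]
wrist_force: [-1.3, 2.7, 2.1]
opening: 0.248
```

```bash
python3 - <<'E'
from plan import *
T,o=st(); T[2,3]+=.045
P=mk([.6452,.0022,T[2,3]],down(-98.)); E=plan(P,3,T); E=plan(P,4,T)
E
```

```text
t 20.1 p [ 0.521 -0.074  0.318] q [-0.367  0.059  1.712  0.001  1.37   1.322] F [-1.343  2.719  2.052] M [ 1.245  0.176 -0.06 ] op 0.248
x yaw -96.78 z [ 0.001  0.001 -1.   ]
3 rows: -3.039 -3.779 0.004  -0.016 0.018 0.406
4 rows: -2.282 -2.832 0.003  -0.012 0.013 0.304
```

>>> {"fn": "move_arm", "kwargs": {
  "rows": "0 0 -2 0 0 0 0;0 0 -2.5 0 0 0 0;-2.28 -2.83 0 0 0 0.4 0;-2.28 -2.83 0 0 0 0.4 0;-2.28 -2.83 0 0 0 0.4 0;-2.28 -2.83 0 0 0 0.4 0;0 0 1 0 0 0 0;0 0 0 0 0 0 0;0 0 0 0 0 0 0"
}}

```text
time_s: 21.0
eef_pos: [0.6445, 0.0002, 0.352]
eef_rot: [-0.001, -0.653, 0.758, 0.0]
wrist_force: [-0.8, -1.3, -4.3]
opening: 0.243
```

```bash
python3 pic.py 10 side,top; python3 - <<'E'
from hexfit import *
im=np.load("top_10.npy")
for b in (3,4): print(b,hexfit(im,b))
E
```

```text
t 21.0 p [0.645 0.    0.352] q [-0.183  0.301  1.364 -0.001  1.479  1.537] F [-0.806 -1.312 -4.291] M [ 0.027 -0.001  0.032] op 0.243
x yaw -98.54 z [-0.002 -0.001 -1.   ]
3 (array([ 0.52154002, -0.07344112]), np.float64(34.379465326349944), np.float64(45.771693282689846), [88, 84, 69, 49, 54, 71])
4 (array([ 0.62186811, -0.09638346]), np.float64(32.62340078089143), np.float64(74.28276304062896), [126, 127, 95, 76, 85, 111])
```

View pics/side_10.png

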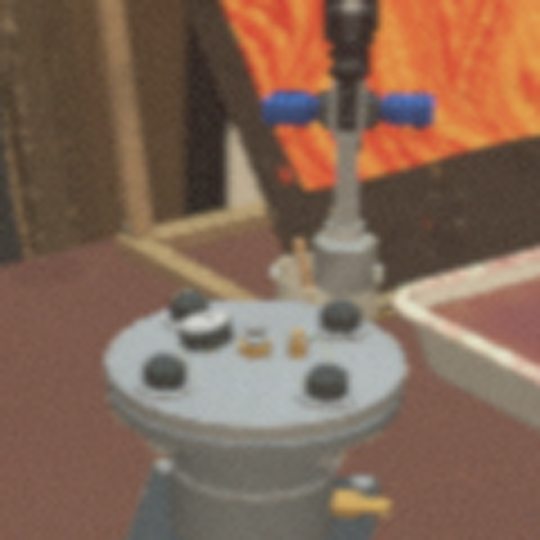

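View pics/top_10.png

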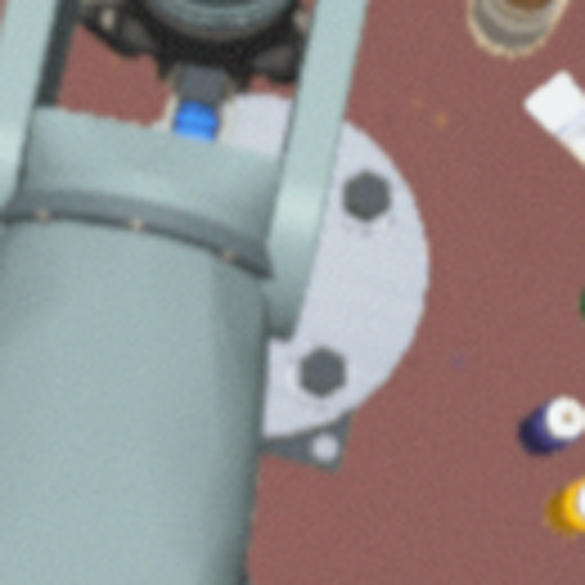

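>>> {"fn": "move_arm", "kwargs": {
  "rows": "-0.1 0 0.8 0 0 0 0;0 0 0 0 0 0 0"
}}

```text
time_s: 21.3
eef_pos: [0.6448, 0.0016, 0.3445]
eef_rot: [-0.0, -0.652, 0.758, 0.0]
wrist_force: [-0.6, -0.7, -5.2]
opening: 0.244
```

```bash
python3 -c "
from plan import *
st()"
```

```text
t 21.3 p [0.645 0.002 0.345] q [-0.181  0.306  1.373 -0.     1.464  1.54 ] F [-0.567 -0.671 -5.189] M [ 0.034  0.022 -0.012] op 0.244
x yaw -98.61 z [-0.001 -0.    -1.   ]
```

>>> {"fn": "move_arm", "kwargs": {
  "rows": "0 0 0.8 0 0 0 0;0 0 0.8 0 0 0 0;0 0 0.8 0 0 0 0;0 0 0.5 0 0 0 0;0 0 0 0 0 0 0;0 0 0 0 0 0 0"
}}

```text
time_s: 21.9
eef_pos: [0.6459, 0.0025, 0.3194]
eef_rot: [0.001, -0.652, 0.758, -0.001]
wrist_force: [-5.2, 4.1, 13.0]
opening: 0.24
```

```bash
python3 -c "
from plan import *
st()"
```

```text
t 21.9 p [0.646 0.003 0.319] q [-0.18   0.323  1.402  0.001  1.414  1.54 ] F [-5.241  4.11  13.005] M [1.101 1.31  0.056] op 0.24
x yaw -98.54 z [ 0.003  0.    -1.   ]
```

>>> {"fn": "move_arm", "kwargs": {
  "rows": "-0.08 0.14 -0.15 0 0 0 0;0 0 0 0 0 8 0;0 0 0 0 0 8.1 0;0 0 0 0 0 8.1 0;0 0 0 0 0 8.1 0;0 0 0 0 0 8.1 0;0 0 0 0 0 8.1 0;0 0 0 0 0 8 0;0 0 0 0 0 0 0;0 0 0 0 0 0 0"
}}

```text
time_s: 22.9
eef_pos: [0.6453, 0.0038, 0.3189]
eef_rot: [0.002, -0.217, 0.976, 0.0]
wrist_force: [1.8, 4.1, 2.4]
opening: 0.247
```

```bash
python3 - <<'E'
from plan import *
T,o=st(); T[2,3]+=.045
c=np.array([.5833,-.0363])
for y in (-87,-147,-27): print(y); E=plan(mk([.6225,-.0985,T[2,3]],down(y)),4,T)
E
```

```text
t 22.9 p [0.645 0.004 0.319] q [-0.178  0.321  1.405  0.002  1.412  2.525] F [1.838 4.079 2.382] M [ 1.419 -0.486 -0.068] op 0.247
x yaw -154.91 z [ 0.004  0.001 -1.   ]
-87
4 rows: 2.471 -1.252 -0.005  -0.048 0.047 -16.979
-147
4 rows: 1.708 -1.990 -0.003  -0.017 0.061 -1.979
-27
4 rows: 3.204 -0.245 -0.008  -0.076 0.020 -31.979
```

```bash
python3 - <<'E'
from plan import *
T,o=cur(); T[2,3]+=.045
E=plan(mk([.6225,-.0985,T[2,3]],down(-87)),8,T); X=T
for k in range(8): X=X@E; print(X[:2,3],end=' ')
E
```

```text
8 rows: 1.282 -0.534 -0.003  -0.024 0.024 -8.489
[ 0.636 -0.006] [ 0.628 -0.018] [ 0.622 -0.031] [ 0.618 -0.044] [ 0.616 -0.058] [ 0.616 -0.071] [ 0.618 -0.085] [ 0.623 -0.098]
```

>>> {"fn": "move_arm", "kwargs": {
  "rows": "0 0 -2 0 0 0 0;0 0 -2.5 0 0 0 0;1.28 -0.53 0 0 0 -8.49 0;1.28 -0.53 0 0 0 -8.49 0;1.28 -0.53 0 0 0 -8.49 0;1.28 -0.53 0 0 0 -8.49 0;1.28 -0.53 0 0 0 -8.49 0;1.28 -0.53 0 0 0 -8.49 0;1.28 -0.53 0 0 0 -8.49 0;1.28 -0.53 0 0 0 -8.49 0;0 0 1.5 0 0 0 0;0 0 0 0 0 0 0;0 0 0 0 0 0 0"
}}

```text
time_s: 24.2
eef_pos: [0.6202, -0.0984, 0.346]
eef_rot: [0.001, 0.724, -0.69, -0.001]
wrist_force: [0.6, 0.1, -5.6]
opening: 0.242
```

```bash
python3 pic.py 11 side,top; python3 - <<'E'
from hexfit import *
im=np.load("top_11.npy")
for b in (1,2,3): print(b,hexfit(im,b))
E
```

```text
t 24.2 p [ 0.62  -0.098  0.346] q [-0.346  0.268  1.417 -0.     1.459  1.177] F [ 0.599  0.066 -5.566] M [ 0.019 -0.003 -0.004] op 0.242
x yaw -87.28 z [-0.003  0.001 -1.   ]
1 (array([0.64497842, 0.00343712]), np.float64(23.931734826483616), np.float64(94.20627805038413), [110, 110, 99, 98, 101, 111])
2 (array([0.54546963, 0.02904261]), np.float64(30.17635116195777), np.float64(447.8344038807499), [487, 498, 499, 449, 510, 503])
3 (array([ 0.52242487, -0.07123397]), np.float64(10.220867871209462), np.float64(1.385478393338803), [1, 1, 1, 1, 1, 1])
```

View pics/side_11.png

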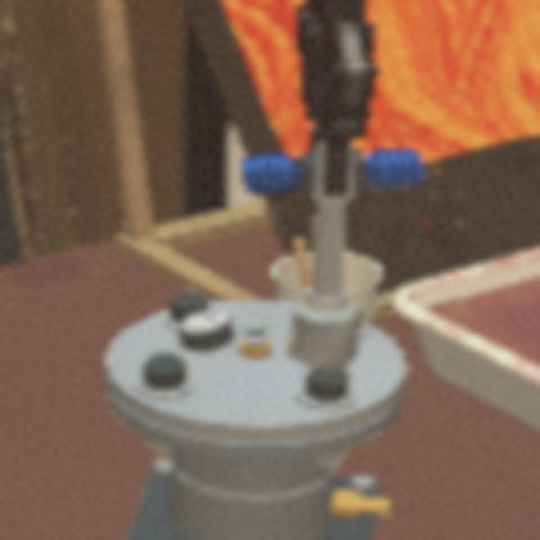

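View pics/top_11.png

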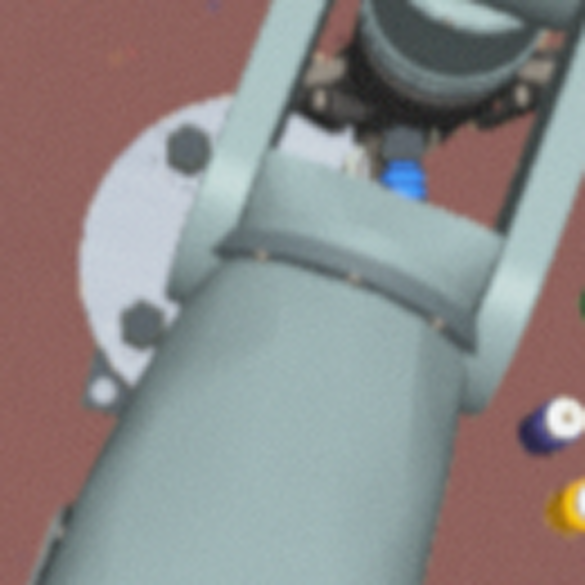

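>>> {"fn": "move_arm", "kwargs": {
  "rows": "0 -0.2 0.5 0 0 0 0;0 0 0.8 0 0 0 0;0 0 0.8 0 0 0 0;0 0 0.9 0 0 0 0;0 0 0 0 0 0 0;0 0 0 0 0 0 0"
}}

```text
time_s: 24.9
eef_pos: [0.6229, -0.0982, 0.3187]
eef_rot: [-0.0, 0.724, -0.689, -0.0]
wrist_force: [-2.8, 4.3, 4.5]
opening: 0.248
```

```bash
python3 -c "
from plan import *
st()"
```

```text
t 24.9 p [ 0.623 -0.098  0.319] q [-0.345  0.291  1.444  0.001  1.407  1.176] F [-2.756  4.294  4.547] M [1.118 0.864 0.088] op 0.248
x yaw -87.15 z [ 0.001  0.001 -1.   ]
```

>>> {"fn": "move_arm", "kwargs": {
  "rows": "-0.1 0.06 0 0 0 0 0;0 0 0 0 0 8 0;0 0 0.02 0 0 8 0;0 0 0.02 0 0 8 0;0 0 0.02 0 0 8 0;0 0 0.02 0 0 8 0;0 0 0.02 0 0 6 0;0 0 0 0 0 3 0"
}}

```text
time_s: 25.7
eef_pos: [0.6228, -0.0972, 0.3181]
eef_rot: [0.001, -0.372, 0.928, -0.0]
wrist_force: [-1.0, 4.6, 5.0]
opening: 0.244
```

```bash
python3 -c "
from plan import *
st()"
```

```text
t 25.7 p [ 0.623 -0.097  0.318] q [-0.343  0.29   1.446  0.001  1.403  2.036] F [-1.02   4.62   5.047] M [1.328 0.389 0.283] op 0.244
x yaw -136.32 z [ 0.003  0.    -1.   ]
```

>>> {"fn": "move_arm", "kwargs": {
  "rows": "0 0 0 0 0 3 0;0 0 0 0 0 3 0;0 0 0 0 0 2 0"
}}

```text
time_s: 26.0
eef_pos: [0.6229, -0.0972, 0.318]
eef_rot: [0.001, -0.307, 0.952, -0.0]
wrist_force: [-1.4, 5.7, 4.5]
opening: 0.245
```

```bash
python3 -c "
from plan import *
st()"
```

```text
t 26.0 p [ 0.623 -0.097  0.318] q [-0.343  0.29   1.446  0.001  1.403  2.173] F [-1.384  5.713  4.541] M [1.273 0.384 0.567] op 0.245
x yaw -144.21 z [ 0.003  0.    -1.   ]
```

>>> {"fn": "move_arm", "kwargs": {
  "rows": "0 0 0 0 0 2 0"
}}

```text
time_s: 26.1
eef_pos: [0.6229, -0.0975, 0.3179]
eef_rot: [0.001, -0.291, 0.957, -0.001]
wrist_force: [-1.6, 3.4, 4.8]
opening: 0.247
```

```bash
python3 -c "
from plan import *
st()"
```

```text
t 26.1 p [ 0.623 -0.097  0.318] q [-0.343  0.29   1.446  0.     1.403  2.208] F [-1.557  3.373  4.82 ] M [0.944 0.267 0.821] op 0.247
x yaw -146.16 z [ 0.003 -0.    -1.   ]
```

```bash
python3 - <<'E'
from plan import *
T,o=cur(); T=T@mk([0,0,-.045],R.from_rotvec([0,0,-6],degrees=True).as_matrix())
E=plan(mk([.5445,.0255,T[2,3]],down(-86)),7,T); X=T
for k in range(7): X=X@E; print(X[:2,3],end=' ')
E
```

```text
7 rows: -1.098 1.860 -0.002  -0.023 0.005 -7.737
[ 0.619 -0.076] [ 0.613 -0.055] [ 0.604 -0.036] [ 0.592 -0.018] [ 0.578 -0.001] [0.562 0.013] [0.545 0.026]
```

>>> {"fn": "move_arm", "kwargs": {
  "rows": "0 0 0 0 0 -6 0;0 0 -2 0 0 0 0;0 0 -2.5 0 0 0 0;-1.1 1.86 0 0 0 -7.74 0;-1.1 1.86 0 0 0 -7.74 0;-1.1 1.86 0 0 0 -7.74 0;-1.1 1.86 0 0 0 -7.74 0;-1.1 1.86 0 0 0 -7.74 0;-1.1 1.86 0 0 0 -7.74 0;-1.1 1.86 0 0 0 -7.74 0;0 0 1.5 0 0 0 0;0 0 0 0 0 0 0;0 0 0 0 0 0 0"
}}

```text
time_s: 27.4
eef_pos: [0.5442, 0.0245, 0.3458]
eef_rot: [0.001, 0.731, -0.683, -0.0]
wrist_force: [-0.2, 0.7, -4.8]
opening: 0.244
```

```bash
python3 pic.py 12 side,top; python3 - <<'E'
from hexfit import *
im=np.load("top_12.npy")
for b in (1,2,3,4): print(b,hexfit(im,b))
E
```

```text
t 27.4 p [0.544 0.024 0.346] q [-0.173  0.08   1.634 -0.001  1.428  1.33 ] F [-0.242  0.73  -4.761] M [-0.01  -0.001 -0.015] op 0.244
x yaw -86.10 z [-0.001 -0.001 -1.   ]
  return _methods._mean(a, axis=axis, dtype=dtype,
  ret = ret.dtype.type(ret / rcount)
Traceback (most recent call last):
  File "hexfit.py", line 11, in hexfit
    p=best.x; return np.array([x+p[0]*.001,y+p[1]*.001]),np.degrees(p[2]*.1)%60,best.fun,[round(f([p[0],p[1],np.radians(a)*10])) for a in range(0,60,10)]
                                                                                          ~~~~~^^^^^^^^^^^^^^^^^^^^^^^^^^^^^^^^^
ValueError: cannot convert float NaN to integer
```

View pics/side_12.png

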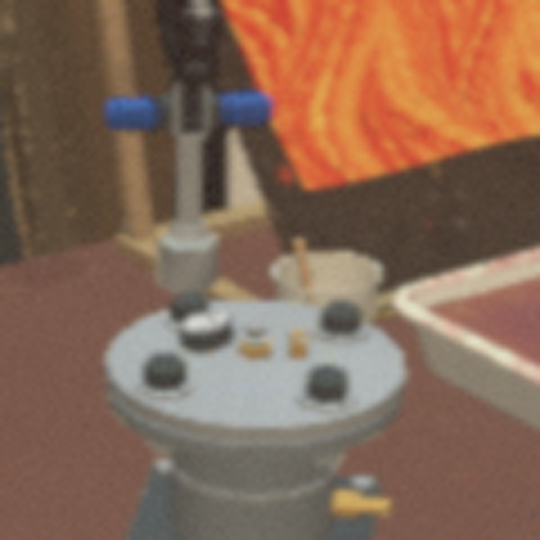

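View pics/top_12.png

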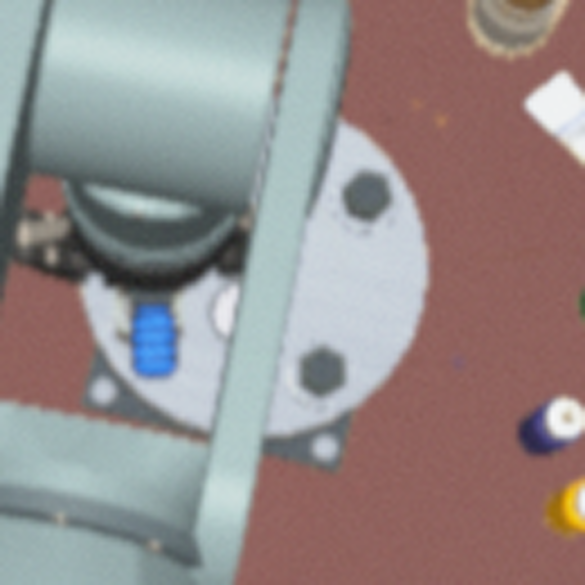

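```bash
python3 - <<'E'
from hexfit import *
im=np.load("top_12.npy")
for b in (3,4): print(b,hexfit(im,b))
E
```

```text
3 (array([ 0.52182142, -0.0732574 ]), np.float64(30.5948508783046), np.float64(45.9694844251207), [89, 81, 60, 47, 56, 78])
4 (array([ 0.62161204, -0.09632355]), np.float64(46.410614758895285), np.float64(69.12141894055578), [97, 119, 116, 96, 78, 78])
```

>>> {"fn": "move_arm", "kwargs": {
  "rows": "-0.07 0 0.5 0 0 0 0;0 0 0.8 0 0 0 0;0 0 0.8 0 0 0 0;0 0 0.9 0 0 0 0;0 0 0 0 0 0 0;0 0 0 0 0 0 0"
}}

```text
time_s: 28.1
eef_pos: [0.5447, 0.0259, 0.3188]
eef_rot: [-0.001, 0.731, -0.682, 0.001]
wrist_force: [-2.2, 1.7, 8.4]
opening: 0.243
```

```bash
python3 -c "
from plan import *
st()"
```

```text
t 28.1 p [0.545 0.026 0.319] q [-0.17   0.1    1.667  0.     1.371  1.33 ] F [-2.169  1.739  8.392] M [ 0.502  0.584 -0.053] op 0.243
x yaw -85.99 z [ 0.003 -0.    -1.   ]
```

>>> {"fn": "move_arm", "kwargs": {
  "rows": "-0.06 0 -0.05 0 0 0 0;0 0 0 0 0 8 0;0 0 0.02 0 0 8 0;0 0 0.02 0 0 8 0;0 0 0.02 0 0 8 0;0 0 0.02 0 0 8 0;0 0 0.02 0 0 6 0;0 0 0 0 0 4 0;0 0 0 0 0 3 0"
}}

```text
time_s: 29.0
eef_pos: [0.5449, 0.027, 0.3182]
eef_rot: [0.002, -0.349, 0.937, -0.001]
wrist_force: [-1.4, 3.1, 6.3]
opening: 0.247
```

```bash
python3 -c "
from plan import *
st()"
```

```text
t 29.0 p [0.545 0.027 0.318] q [-0.169  0.1    1.668  0.001  1.369  2.259] F [-1.357  3.104  6.284] M [0.773 0.1   0.337] op 0.247
x yaw -139.09 z [ 0.004  0.    -1.   ]
```

>>> {"fn": "move_arm", "kwargs": {
  "rows": "0 0 0 0 0 3 0;0 0 0 0 0 2 0"
}}

```text
time_s: 29.2
eef_pos: [0.5449, 0.027, 0.3181]
eef_rot: [0.002, -0.309, 0.951, -0.0]
wrist_force: [-1.3, 3.7, 6.8]
opening: 0.243
```

```bash
python3 -c "
from plan import *
st()"
```

```text
t 29.2 p [0.545 0.027 0.318] q [-0.169  0.101  1.668  0.001  1.369  2.345] F [-1.296  3.669  6.822] M [0.795 0.035 0.527] op 0.243
x yaw -144.03 z [ 0.004  0.    -1.   ]
```

>>> {"fn": "move_arm", "kwargs": {
  "rows": "0 0 0 0 0 2.5 0"
}}

```text
time_s: 29.3
eef_pos: [0.545, 0.027, 0.3181]
eef_rot: [0.002, -0.288, 0.958, -0.0]
wrist_force: [-0.2, 3.3, 6.4]
opening: 0.24
```

```bash
python3 - <<'E'
from plan import *
T,o=st(); T=T@mk([0,0,-.045],R.from_rotvec([0,0,-6],degrees=True).as_matrix())
E=plan(mk([.5210,-.0738,T[2,3]],down(-87)),7,T); X=T
for k in range(7): X=X@E; print(X[:2,3],end=' ')
E
```

```text
t 29.3 p [0.545 0.027 0.318] q [-0.169  0.101  1.668  0.001  1.369  2.388] F [-0.2    3.27   6.433] M [ 0.873 -0.088  0.876] op 0.24
x yaw -146.48 z [ 0.004  0.    -1.   ]
7 rows: 1.486 -0.378 -0.002  -0.032 0.017 -7.640
[0.536 0.015] [0.528 0.001] [ 0.523 -0.013] [ 0.519 -0.028] [ 0.518 -0.043] [ 0.518 -0.059] [ 0.521 -0.074]
```

>>> {"fn": "move_arm", "kwargs": {
  "rows": "0 0 0 0 0 -6 0;0 0 -2 0 0 0 0;0 0 -2.5 0 0 0 0;1.49 -0.38 0 0 0 -7.64 0;1.49 -0.38 0 0 0 -7.64 0;1.49 -0.38 0 0 0 -7.64 0;1.49 -0.38 0 0 0 -7.64 0;1.49 -0.38 0 0 0 -7.64 0;1.49 -0.38 0 0 0 -7.64 0;1.49 -0.38 0 0 0 -7.64 0;0 0 1.5 0 0 0 0;0 0 0 0 0 0 0;0 0 0 0 0 0 0"
}}

```text
time_s: 30.6
eef_pos: [0.5195, -0.074, 0.345]
eef_rot: [0.0, 0.725, -0.689, -0.001]
wrist_force: [-0.3, 0.5, -4.2]
opening: 0.239
```

```bash
python3 pic.py 13 side; python3 - <<'E'
E
```

```text
t 30.6 p [ 0.52  -0.074  0.345] q [-0.368  0.036  1.682 -0.     1.426  1.153] F [-0.281  0.452 -4.168] M [0.027 0.023 0.035] op 0.239
x yaw -87.11 z [-0.002  0.001 -1.   ]
```

View pics/side_13.png

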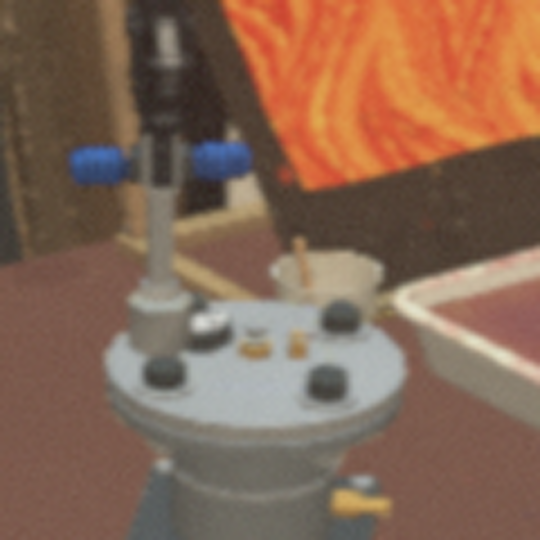

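>>> {"fn": "move_arm", "kwargs": {
  "rows": "0 -0.15 0.5 0 0 0 0;0 0 0.8 0 0 0 0;0 0 0.8 0 0 0 0;0 0 0.9 0 0 0 0;0 0 0 0 0 0 0;0 0 0 0 0 0 0"
}}

```text
time_s: 31.25
eef_pos: [0.5221, -0.0745, 0.3182]
eef_rot: [-0.001, 0.725, -0.688, 0.001]
wrist_force: [-2.9, 1.9, 9.2]
opening: 0.246
```

```bash
python3 -c "
from plan import *
st()"
```

```text
t 31.25 p [ 0.522 -0.075  0.318] q [-0.367  0.06   1.711  0.     1.368  1.151] F [-2.875  1.922  9.225] M [0.635 0.808 0.002] op 0.246
x yaw -87.00 z [ 0.002 -0.001 -1.   ]
```

Seated. Turn bolt 3.

>>> {"fn": "move_arm", "kwargs": {
  "rows": "-0.06 0.05 -0.1 0 0 0 0;0 0 0 0 0 8 0;0 0 0.02 0 0 8 0;0 0 0.02 0 0 8 0;0 0 0.02 0 0 8 0;0 0 0.02 0 0 8 0;0 0 0.02 0 0 6 0;0 0 0 0 0 4 0;0 0 0 0 0 3 0"
}}

```text
time_s: 32.15
eef_pos: [0.5218, -0.0736, 0.3177]
eef_rot: [0.001, -0.341, 0.94, -0.001]
wrist_force: [-0.1, 2.8, 5.7]
opening: 0.246
```

```bash
python3 -c "
from plan import *
st()"
```

```text
t 32.15 p [ 0.522 -0.074  0.318] q [-0.366  0.059  1.713  0.001  1.366  2.079] F [-0.055  2.757  5.663] M [0.703 0.114 0.305] op 0.246
x yaw -140.12 z [ 0.003 -0.    -1.   ]
```

>>> {"fn": "move_arm", "kwargs": {
  "rows": "0 0 0 0 0 3 0;0 0 0 0 0 2 0;0 0 0 0 0 1.5 0"
}}

```text
time_s: 32.45
eef_pos: [0.5218, -0.0736, 0.3176]
eef_rot: [0.001, -0.288, 0.958, -0.001]
wrist_force: [-0.5, 2.5, 5.3]
opening: 0.246
```

```bash
python3 - <<'E'
from plan import *
T,o=st(); T=T@mk([0,0,-.045],R.from_rotvec([0,0,-6],degrees=True).as_matrix())
E=plan(mk([.6450,.0030,T[2,3]],down(-86.5)),7,T); X=T
for k in range(7): X=X@E; print(X[:2,3],end=' ')
E
```

```text
t 32.45 p [ 0.522 -0.074  0.318] q [-0.366  0.059  1.713  0.001  1.366  2.191] F [-0.462  2.517  5.254] M [ 0.851 -0.017  0.831] op 0.246
x yaw -146.50 z [ 0.003 -0.    -1.   ]
7 rows: -1.848 -1.101 0.003  -0.024 0.008 -7.714
[ 0.543 -0.07 ] [ 0.564 -0.064] [ 0.583 -0.055] [ 0.601 -0.044] [ 0.618 -0.03 ] [ 0.633 -0.015] [0.645 0.003]
```

>>> {"fn": "move_arm", "kwargs": {
  "rows": "0 0 0 0 0 -6 0;0 0 -2 0 0 0 0;0 0 -2.5 0 0 0 0;-1.85 -1.1 0 0 0 -7.71 0;-1.85 -1.1 0 0 0 -7.71 0;-1.85 -1.1 0 0 0 -7.71 0;-1.85 -1.1 0 0 0 -7.71 0;-1.85 -1.1 0 0 0 -7.71 0;-1.85 -1.1 0 0 0 -7.71 0;-1.85 -1.1 0 0 0 -7.71 0;0 0 1.3 0 0 0 0;0 0 0 0 0 0 0;0 0 0 0 0 0 0"
}}

```text
time_s: 33.75
eef_pos: [0.6437, 0.0021, 0.3468]
eef_rot: [0.001, 0.728, -0.686, -0.001]
wrist_force: [-0.3, 0.1, -3.7]
opening: 0.242
```

```bash
python3 pic.py 14 side,top; python3 - <<'E'
from hexfit import *
im=np.load("top_14.npy")
for b in (3,4): print(b,hexfit(im,b))
E
```

```text
t 33.75 p [0.644 0.002 0.347] q [-0.18   0.303  1.372 -0.001  1.469  1.332] F [-0.288  0.127 -3.669] M [-0.001  0.015 -0.008] op 0.242
x yaw -86.64 z [-0.003 -0.001 -1.   ]
3 (array([ 0.5214768 , -0.07318855]), np.float64(45.60302701653755), np.float64(46.88954509557889), [65, 88, 90, 74, 53, 51])
4 (array([ 0.6216182 , -0.09644327]), np.float64(44.07047884125474), np.float64(64.30509302226015), [89, 116, 112, 90, 69, 69])
```

View pics/side_14.png

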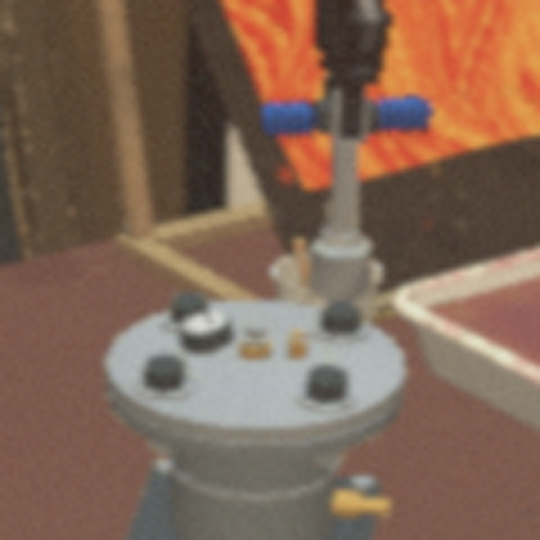

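Bolts 3 and 4 both read about 45°, as expected at the stop. Descend on bolt 1 with about +1 mm x, +0.7 mm y.

>>> {"fn": "move_arm", "kwargs": {
  "rows": "-0.07 -0.1 0.5 0 0 0 0;0 0 0.8 0 0 0 0;0 0 0.8 0 0 0 0;0 0 0.9 0 0 0 0;0 0 0 0 0 0 0;0 0 0 0 0 0 0"
}}

```text
time_s: 34.45
eef_pos: [0.6457, 0.0033, 0.3189]
eef_rot: [-0.0, 0.728, -0.685, 0.001]
wrist_force: [0.4, -1.0, 0.7]
opening: 0.245
```

```bash
python3 -c "
from plan import *
st()"
```

```text
t 34.45 p [0.646 0.003 0.319] q [-0.178  0.323  1.402 -0.001  1.415  1.332] F [ 0.433 -1.031  0.717] M [-0.039  0.024  0.007] op 0.245
x yaw -86.54 z [ 0.002 -0.001 -1.   ]
```

>>> {"fn": "move_arm", "kwargs": {
  "rows": "0 0 0.1 0 0 0 0;0 0 0 0 0 8 0;0 0 0.02 0 0 8 0;0 0 0.02 0 0 8 0;0 0 0.02 0 0 8 0;0 0 0.02 0 0 8 0;0 0 0.02 0 0 6 0;0 0 0 0 0 4 0;0 0 0 0 0 3 0"
}}

```text
time_s: 35.35
eef_pos: [0.646, 0.004, 0.3181]
eef_rot: [0.001, -0.345, 0.939, -0.0]
wrist_force: [-1.3, 2.0, 5.8]
opening: 0.241
```

```bash
python3 -c "
from plan import *
st()"
```

```text
t 35.35 p [0.646 0.004 0.318] q [-0.177  0.324  1.403  0.001  1.412  2.26 ] F [-1.338  2.036  5.76 ] M [0.519 0.307 0.298] op 0.241
x yaw -139.63 z [ 0.003  0.    -1.   ]
```

>>> {"fn": "move_arm", "kwargs": {
  "rows": "0 0 0 0 0 3 0;0 0 0 0 0 2 0;0 0 0 0 0 2 0"
}}

```text
time_s: 35.65
eef_pos: [0.646, 0.0041, 0.318]
eef_rot: [0.001, -0.288, 0.958, -0.0]
wrist_force: [-1.7, 2.0, 4.8]
opening: 0.244
```

```bash
python3 -c "
from plan import *
st()"
```

```text
t 35.65 p [0.646 0.004 0.318] q [-0.177  0.324  1.403  0.001  1.412  2.38 ] F [-1.672  2.033  4.838] M [0.47  0.139 0.848] op 0.244
x yaw -146.51 z [ 0.003  0.    -1.   ]
```

>>> {"fn": "move_arm", "kwargs": {
  "rows": "0 0 0 0 0 -5 0;0 0 -0.1 0 0 0 0;0 0 0 0 0 0 0.5;0 0 0 0 0 0 0.6;0 0 0 0 0 0 0.6;0 0 -1 0 0 0 0.6;0 0 -3 0 0 0 0.6;0 0 -4 0 0 0 0.6;0 0 -4 0 0 0 0.6;0 0 0 0 0 0 0.6"
}}

```text
time_s: 36.65
eef_pos: [0.6469, 0.0031, 0.4462]
eef_rot: [0.006, -0.329, 0.944, -0.004]
wrist_force: [-0.2, -0.2, 1.1]
opening: 0.601
```

```bash
python3 pic.py 15 side,top; python3 - <<'E'
from hexfit import *
im=np.load("top_15.npy")
for b in (3,4): print(b,hexfit(im,b))
E
```

```text
t 36.65 p [0.647 0.003 0.446] q [-0.178  0.261  1.23  -0.001  1.637  2.293] F [-0.244 -0.168  1.067] M [-0.052  0.035  0.036] op 0.601
x yaw -141.56 z [ 0.013 -0.003 -1.   ]
3 (array([ 0.52176265, -0.07310697]), np.float64(43.34863200680262), np.float64(45.46694344339058), [64, 81, 79, 66, 49, 50])
4 (array([ 0.62160498, -0.09632721]), np.float64(43.501068736487284), np.float64(72.45872018784353), [104, 123, 115, 97, 78, 86])
```

View pics/side_15.png

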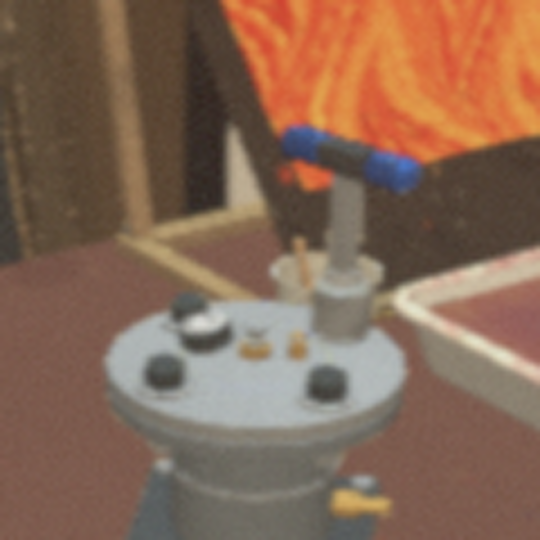

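View pics/top_15.png

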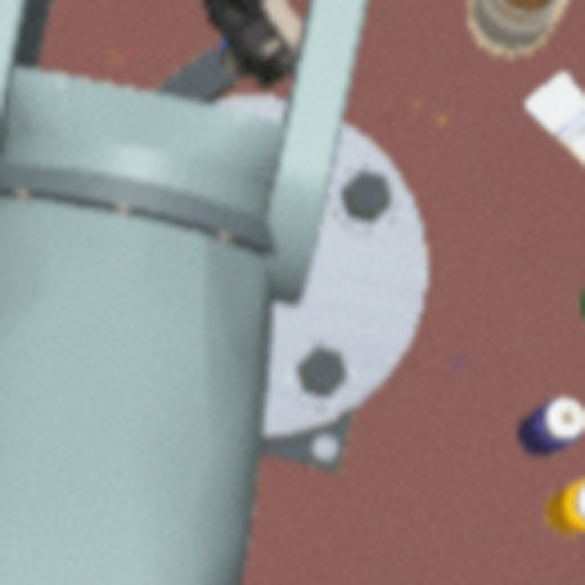

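>>> {"fn": "move_arm", "kwargs": {
  "rows": "3.8 -0.8 -0.3 0 0 0 0.6;3.8 -0.8 -0.3 0 0 0 0.6;3.8 -0.8 -0.3 0 0 0 0.6;3.8 -0.8 -0.3 0 0 0 0.6;3.8 -0.8 -0.3 0 0 0 0.6;3.8 -0.8 -0.3 0 0 0 0.6;3.8 -0.8 -0.3 0 0 0 0.6;3.8 -0.8 -0.3 0 0 0 0.6;3.8 -0.8 -0.3 0 0 0 0.6;3.8 -0.8 -0.3 0 0 0 0.6;0 0 0 0 0 0 0.6;0 0 0 0 0 0 0.6"
}}

```text
time_s: 37.95
eef_pos: [0.397, -0.2959, 0.4664]
eef_rot: [-0.0, -0.328, 0.945, 0.001]
wrist_force: [0.2, 0.5, -0.2]
opening: 0.601
```

```bash
python3 - <<'E'
from pic import *
from hexfit import *
st(); shot("16",("side","top"),3)
im=np.load("top_16.npy")
for b in (1,2,3,4):
    try: print(b,hexfit(im,b))
    except Exception as e: print(b,e)
cv2.imwrite("pics/top_16f.png",im.astype(np.uint8)); cv2.imwrite("pics/side_16f.png",np.load("side_16.npy").astype(np.uint8))
E
```

```text
t 37.95 p [ 0.397 -0.296  0.466] q [-0.881 -0.089  1.566  0.     1.666  1.592] F [ 0.157  0.479 -0.179] M [0.051 0.081 0.06 ] op 0.601
x yaw -141.68 z [-0.001  0.001 -1.   ]
1 (array([0.635, 0.015]), np.float64(12.224670830232292), np.float64(532.1468487912892), [536, 533, 539, 549, 547, 541])
2 (array([0.545, 0.027]), np.float64(46.8973860553526), np.float64(34.65807631663392), [65, 73, 78, 62, 41, 38])
3 (array([ 0.522, -0.073]), np.float64(46.68179253387115), np.float64(52.086162486237896), [70, 88, 88, 76, 59, 55])
4 (array([ 0.622, -0.096]), np.float64(46.07196929958336), np.float64(63.43250994299478), [91, 106, 111, 95, 74, 70])
```

View pics/top_16f.png

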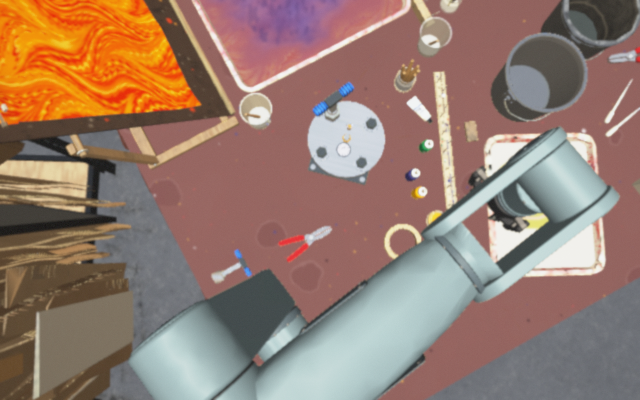

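View pics/top_16.png

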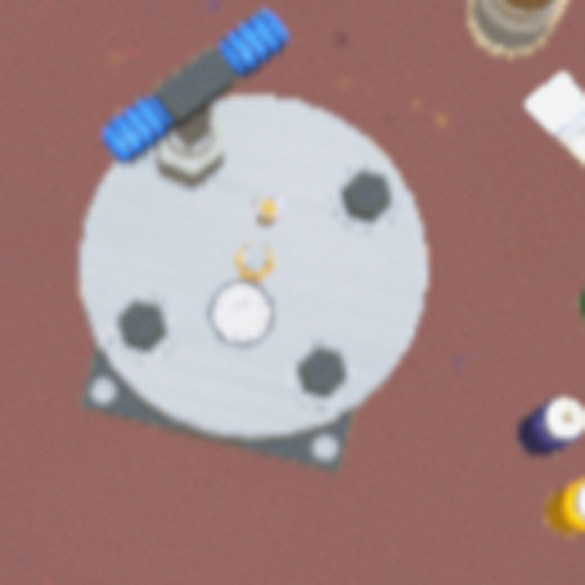

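View pics/side_16f.png

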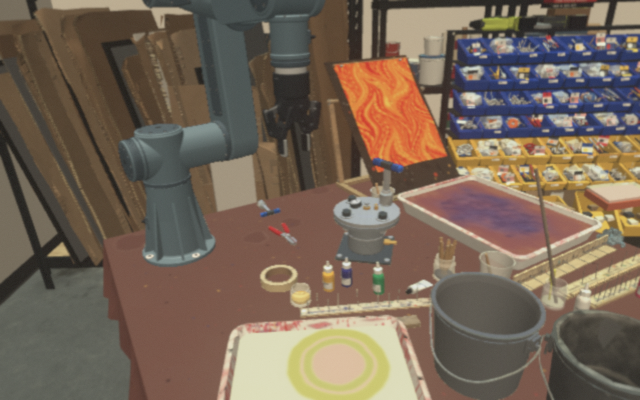

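```bash
python3 -c "
from bench import ctrl
print(ctrl.hand_in())"
```

```text
the job is handed in; nothing more can be done
None
```

I tightened all four bolts with the larger T-handle key and handed the job in at about 38 s of the 72 s limit. The key is left standing on bolt 1.

**Order:** I worked crisscross 4, 2, 3, 1, giving each bolt about half its turn. I then went 4, 2, 3, 1 again to the stops.

**First-pass amounts:** The camera put bolt 4 at about 46° and bolt 3 at about 43 to 49° over repeat readings, against roughly 49° for half. I turned bolts 2 and 1 by the same amount of key rotation. A picture fit on bolt 1 was too poor to use, and bolt 2 was not measured separately.

**At the stops:** Turning took about 0.3 N m, rising to 0.82 to 0.88 N m at the stop. All four bolts stopped at nearly the same key angle (-146.2° to -146.5°).

**Final pictures:**
- The heads of bolts 2, 3 and 4 read 46.9°, 46.7° and 46.1°, against about 47° expected when tight. Single-frame readings of bolts 3 and 4 just before had scattered between 43° and 46°.
- Bolt 1's head is hidden under the key, so only its torque and key angle confirm it.
- The key stands upright on bolt 1 with the gripper well clear. The two bottles look undisturbed. The arm hides the jar from above, but it stands in its place in the side view.

**Disagreement:** The two cameras differed by a few millimetres, so I judged each seating by the arm's own height and contact force. The heights matched to within about 1.5 mm on every seating.

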